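Charge the specimen polisher from its ball hopper

ROBOT

A 7-joint arm with a two-finger parallel gripper is mounted at the origin on a cart in front of the work surface, level with it; the furniture and walls round the work are solid. World frame = base frame: x ahead of the robot, y to its left, z up, the work surface at z = 0. Lengths are in m, angles in rad, forces in N, time in s.
With the tool pointing down it reaches from about 0.35 to 0.9 m from the base axis. Payload 8.1 kg.
Tool frame: the origin (TCP) lies at the very end of the fingers, on their centre line; the grasp point (between the pads) lies 19 mm behind it; z points along the fingers, x is the direction in which the jaws open and shut, and the axes are right-handed (so a half turn about z gives the same grasp; the last joint's range is limited). The gripper opens to 92 mm and grips with 3 to 60 N. Pads are 19 mm wide; open, the fingers measure 130 mm over their backs; the gripper's body (75 mm by 190 mm) begins 47 mm behind the grasp point.
Start: joints at [1.204, 0.434, 0.025, 1.573, -0.012, 1.134, -0.075], TCP at [0.163, -0.603, 0.227] pointing down, gripper open.
Joint ranges: [-2.62, 2.62], [-0.44, 2.09], [-1.27, 1.32], [0.08, 2.57], [-1.32, 4.46], [0.12, 2], [-2.74, 2.74]. Speed limits (rad/s): [2.22, 2.22, 3.01, 3.01, 3.14, 3.14, 3.14].

INTERFACE

Orientations are given as a unit quaternion [w, x, y, z].
In Python, from bench import manip gives the robot as it stands.
- The arm moves only by the tool drive_tool, never from a script. Its argument "series" is text: rows parted by semicolons, each of 6 numbers parted by spaces: the shift along the tool's x, y, z in m, then the turn, a rotation vector about the tool's x, y, z in degrees. A call has 1 to 12 rows; each row is the pose to reach, as a shift and turn from the pose measured when the call began, along the tool's axes at that moment; what a row does not reach only later rows make up. A row lasts 1/8 s, in which the tool goes at most 62.5 mm and 10.7 degrees, less where a joint would pass 70% of its speed; a pose out of reach is approached as far as the arm can. A call with a gripper value outside its range is refused whole. "gripper" is the gripper's target within -1 to 1 (fully open at 1, half-way at 0, shut at -1), set as the call begins (left out, the last holds). The fingers move at their own pace and stop on an object; "newtons" is the grip in N (left out, the last holds). Time passes only in rows, so rows that repeat a pose let the fingers close. It gives the time, the measured TCP pose, the force and the opening at its end, in the units of the state.
- manip.get_obs(): the state, without advancing time (a new reading comes with each control period).
- manip.read_camera(name): name is "scene" or "top"; returns a dict with "img" (400x640x3 uint8, red, green, blue), "mtx" (3x3 intrinsics, pixels), "R" (3x3) and "t" (3): a world point X has camera coordinates R X + t. Camera axes: x right, y down, z forward; pixel columns grow to the right and rows downward; lengths in m; the calibration is good to about 2 mm. A picture is of the moment at which its call begins. There is no depth.
- manip.sign_off(): hands the job in, once; it reports no verdict.
The state is a dict: "clock": time; "q": joint angles; "joint_vel": joint speeds; "effort": joint torques, N m; "tool_pos": TCP position; "eef_rot": TCP orientation; "contact_force": force on the tool from outside, world axes, zero at the start; "wrist_torque": the same for the moment, N m; "gripper_width": finger opening in m.
Only numpy, scipy, OpenCV 4.12 (cv2) and the standard library are available. Lean on these libraries where they do the work, as an engineer would, in place of code of your own. Each camera call takes 0.05 s, during which the arm holds its last target.

TASK

Set up the polisher: seat every black specimen block flat in its own pocket in the tub, brass face up (the fit is tight; rocking it in end first helps). Then pull the hopper's slide gate fully open so that all the steel balls run down into the tub, push the gate fully shut again, and last lay the lid flat and square on the tub's rim, leaving the marker, tweezers and beaker alone.

Things in the scene. Friction and masses are not known exactly. Their poses are not given: they have to be found in the camera images.
- tub (a point): Fixed polishing tub, an open tray with blue walls: outside 120 x 215 mm, walls 5 mm thick, inside 110 x 205 mm, rim 48 mm above the bench. The point is the centre of the top face of the grey pocket plate in its bottom, 12 mm above the bench. Axes: y along the tub's long side, x towards the hopper behind it, z up.
- polisher: The whole fixed machine; origin on the bench under the tub's centre, axes as the tub's. Behind the tub, on four posts, a clear hopper, its axis at x = 150 mm, its open top 105 mm square and 193 mm above the bench. A steel chute slopes from it to 13 mm behind the tub's rear wall, 10 mm above the rim; below it an apron, lower than the rim, leads the balls into the tub.
- pocket_0 (a point): Rectangular pocket in the grey plate in the tub (first from the -y end of a row of four, 50 mm apart along y, all alike): 28 mm along its x, 42 mm along its y, 6 mm deep, 1 mm chamfer. The point is where the centre of a specimen lies when it sits flat in here: over the pocket's centre, 6 mm above the plate's top face.
- pocket_1 (a point): Rectangular pocket in the grey plate in the tub (second from the -y end of a row of four, 50 mm apart along y, all alike): 28 mm along its x, 42 mm along its y, 6 mm deep, 1 mm chamfer. The point is where the centre of a specimen lies when it sits flat in here: over the pocket's centre, 6 mm above the plate's top face.
- pocket_2 (a point): Rectangular pocket in the grey plate in the tub (third from the -y end of a row of four, 50 mm apart along y, all alike): 28 mm along its x, 42 mm along its y, 6 mm deep, 1 mm chamfer. The point is where the centre of a specimen lies when it sits flat in here: over the pocket's centre, 6 mm above the plate's top face.
- pocket_3 (a point): Rectangular pocket in the grey plate in the tub (last, at the +y end of a row of four, 50 mm apart along y, all alike): 28 mm along its x, 42 mm along its y, 6 mm deep, 1 mm chamfer. The point is where the centre of a specimen lies when it sits flat in here: over the pocket's centre, 6 mm above the plate's top face.
- specimen_0_center (a point): Black rectangular resin block, 26 mm (its x) x 40 mm (its y) x 24 mm high (its z), 45 g, with a round brass inlay in its top face. It may be absent. The point is the block's centre, 12 mm above its underside; z is up out of the inlaid face. Turned by half a turn it fits a pocket as well.
- specimen_1_center (a point): Black rectangular resin block, 26 mm (its x) x 40 mm (its y) x 24 mm high (its z), 45 g, with a round brass inlay in its top face. It may be absent. The point is the block's centre, 12 mm above its underside; z is up out of the inlaid face. Turned by half a turn it fits a pocket as well.
- specimen_2_center (a point): Black rectangular resin block, 26 mm (its x) x 40 mm (its y) x 24 mm high (its z), 45 g, with a round brass inlay in its top face. It may be absent. The point is the block's centre, 12 mm above its underside; z is up out of the inlaid face. Turned by half a turn it fits a pocket as well.
- specimen_3_center (a point): Black rectangular resin block, 26 mm (its x) x 40 mm (its y) x 24 mm high (its z), 45 g, with a round brass inlay in its top face. It may be absent. The point is the block's centre, 12 mm above its underside; z is up out of the inlaid face. Turned by half a turn it fits a pocket as well.
- gate (a joint): Horizontal slide gate under the hopper: 0 m shut, grows as it is pulled along the tub's -y, 0.055 m fully open (end stop). Stays where it is left; friction about 2 N.
- gate_handle (a point): Upright red handle of the gate, moves with it: 34 mm along the tub's x, 12 mm thick along the gate's travel (tub y), 38 mm tall, its top 166 mm above the bench. Shut, it stands 115 mm to the -y side of the hopper's axis, 65 mm clear of the hopper. The point is on its centre line, 15.5 mm below its top. Axes as the tub's.
- lid_handle (a point): Loose flat aluminium lid for the tub, 120 x 215 x 5 mm, 0.18 kg, with a black bridge handle on top along the lid's long side (y): 60 mm long, 12 mm thick, its top 28 mm above the lid's underside. The point is the handle's centre, 19 mm above the lid's underside. Half a turn makes no difference.
- lid_place (a point): The point where the centre of the lid's handle lies when the lid lies flat and square on the tub's rim (67 mm above the bench, over the tub's centre); axes as the tub's. The lid has the tub's outside size; nothing else locates it.
- ball_0_center (a point): Steel polishing ball, 14 mm in diameter, 12 g, at first in the hopper on the shut gate. The point is its centre.
- ball_1_center (a point): Steel polishing ball, 14 mm in diameter, 12 g, at first in the hopper on the shut gate. The point is its centre.
- ball_2_center (a point): Steel polishing ball, 14 mm in diameter, 12 g, at first in the hopper on the shut gate. The point is its centre.
- ball_3_center (a point): Steel polishing ball, 14 mm in diameter, 12 g, at first in the hopper on the shut gate. The point is its centre.
- ball_4_center (a point): Steel polishing ball, 14 mm in diameter, 12 g, at first in the hopper on the shut gate. The point is its centre.
- ball_5_center (a point): Steel polishing ball, 14 mm in diameter, 12 g, at first in the hopper on the shut gate. The point is its centre.
- red_marker: Red and white marker lying on the bench, 135 mm long, 17 mm thick; a bystander. Origin at the centre of its underside.
- steel_tweezers: Steel tweezers lying on the bench, 122 mm long, 14 mm high; a bystander. Origin at the centre of its underside.
- glass_beaker: Glass beaker, 56 mm wide, 70 mm high, standing on the bench; a bystander. Origin at the centre of its underside.
- lid: The lid itself (see lid_handle): origin at the centre of its underside, y along its long side, z up.
There are look-alikes about, which are no part of the job. Leave any green or turquoise look-alike of the part that bears specimen_1_center alone.

How it is judged:
On the way, in this order (a step that is already met when the one before it is completed fails the run):
1. every specimen block sits flat in a pocket while the gate has not yet released the balls ((distance between specimen_0_center and pocket_0 below 0.004 m or distance between specimen_0_center and pocket_1 below 0.004 m or distance between specimen_0_center and pocket_2 below 0.004 m or distance between specimen_0_center and pocket_3 below 0.004 m) and angle between each of specimen_0_center, specimen_1_center, specimen_2_center, specimen_3_center's own z axis and vertical below 0.08 rad and (distance between specimen_1_center and pocket_0 below 0.004 m or distance between specimen_1_center and pocket_1 below 0.004 m or distance between specimen_1_center and pocket_2 below 0.004 m or distance between specimen_1_center and pocket_3 below 0.004 m) and (distance between specimen_2_center and pocket_0 below 0.004 m or distance between specimen_2_center and pocket_1 below 0.004 m or distance between specimen_2_center and pocket_2 below 0.004 m or distance between specimen_2_center and pocket_3 below 0.004 m) and (distance between specimen_3_center and pocket_0 below 0.004 m or distance between specimen_3_center and pocket_1 below 0.004 m or distance between specimen_3_center and pocket_2 below 0.004 m or distance between specimen_3_center and pocket_3 below 0.004 m) and value of joint gate below 0.012 m), for 0.2 s.
2. the gate is fully open and all balls lie in the tub (value of joint gate above 0.045 m and x of ball_0_center in the frame of tub between -0.056 and 0.056 m and y of ball_0_center in the frame of tub between -0.1035 and 0.1035 m and z of each of ball_0_center, ball_1_center, ball_2_center, ball_3_center, ball_4_center, ball_5_center in the frame of tub below 0.036 m and x of ball_1_center in the frame of tub between -0.056 and 0.056 m and y of ball_1_center in the frame of tub between -0.1035 and 0.1035 m and x of ball_2_center in the frame of tub between -0.056 and 0.056 m and y of ball_2_center in the frame of tub between -0.1035 and 0.1035 m and x of ball_3_center in the frame of tub between -0.056 and 0.056 m and y of ball_3_center in the frame of tub between -0.1035 and 0.1035 m and x of ball_4_center in the frame of tub between -0.056 and 0.056 m and y of ball_4_center in the frame of tub between -0.1035 and 0.1035 m and x of ball_5_center in the frame of tub between -0.056 and 0.056 m and y of ball_5_center in the frame of tub between -0.1035 and 0.1035 m), for 0.2 s.
3. the gate is shut again (value of joint gate below 0.004 m), for 0.2 s.
4. the lid lies on the tub (distance between lid_handle and lid_place below 0.009 m and angle between the y axis of lid_handle and the y axis of tub, either way round below 0.1 rad and angle between lid_handle's own z axis and vertical below 0.06 rad), for 0.2 s.
At the end, for the whole second after the job is handed in: Specimens seated (centre within 4 mm, upright within 0.08 rad), all six balls in the tub, gate shut to within 4 mm, lid at rest on the rim (handle centre within 9 mm, square within 0.1 rad, level within 0.06 rad) (all of step 4 and (distance between specimen_0_center and pocket_0 below 0.004 m or distance between specimen_0_center and pocket_1 below 0.004 m or distance between specimen_0_center and pocket_2 below 0.004 m or distance between specimen_0_center and pocket_3 below 0.004 m) and angle between each of specimen_0_center, specimen_1_center, specimen_2_center, specimen_3_center's own z axis and vertical below 0.08 rad and (distance between specimen_1_center and pocket_0 below 0.004 m or distance between specimen_1_center and pocket_1 below 0.004 m or distance between specimen_1_center and pocket_2 below 0.004 m or distance between specimen_1_center and pocket_3 below 0.004 m) and (distance between specimen_2_center and pocket_0 below 0.004 m or distance between specimen_2_center and pocket_1 below 0.004 m or distance between specimen_2_center and pocket_2 below 0.004 m or distance between specimen_2_center and pocket_3 below 0.004 m) and (distance between specimen_3_center and pocket_0 below 0.004 m or distance between specimen_3_center and pocket_1 below 0.004 m or distance between specimen_3_center and pocket_2 below 0.004 m or distance between specimen_3_center and pocket_3 below 0.004 m) and x of ball_0_center in the frame of tub between -0.056 and 0.056 m and y of ball_0_center in the frame of tub between -0.1035 and 0.1035 m and z of each of ball_0_center, ball_1_center, ball_2_center, ball_3_center, ball_4_center, ball_5_center in the frame of tub below 0.036 m and x of ball_1_center in the frame of tub between -0.056 and 0.056 m and y of ball_1_center in the frame of tub between -0.1035 and 0.1035 m and x of ball_2_center in the frame of tub between -0.056 and 0.056 m and y of ball_2_center in the frame of tub between -0.1035 and 0.1035 m and x of ball_3_center in the frame of tub between -0.056 and 0.056 m and y of ball_3_center in the frame of tub between -0.1035 and 0.1035 m and x of ball_4_center in the frame of tub between -0.056 and 0.056 m and y of ball_4_center in the frame of tub between -0.1035 and 0.1035 m and x of ball_5_center in the frame of tub between -0.056 and 0.056 m and y of ball_5_center in the frame of tub between -0.1035 and 0.1035 m and value of joint gate below 0.004 m and linear speed of lid below 0.01 m/s); the robot touches nothing.
It fails at once if the marker is pushed more than 3 cm away (distance of red_marker from where it was at the start of the episode above 0.03 m).
It fails at once if the tweezers is pushed more than 3 cm away (distance of steel_tweezers from where it was at the start of the episode above 0.03 m).
It fails at once if the beaker is pushed more than 3 cm away (distance of glass_beaker from where it was at the start of the episode above 0.03 m).
Of specimen_0, specimen_1, specimen_2, specimen_3 only 3 to 4 are there at a start; the rules pass over those that are not, and their reading is None.
At some moment in a run one of lid may be knocked a few centimetres aside while the robot is not near it.
Once in a run the grip may slacken for a moment while it holds something.
It also fails if it takes over 210 s, if anything falls off the work surface, if the arm or the gripper's body presses on something with over 40 N, if the wrist force passes 120 N, or if a joint passes its speed limit or range.

## Working session

There is one attempt and no reset: what is moved stays moved. The work goes in short steps, Python scripts to look and compute and a tool call to move; the robot and the scene stay as the last step left them, time stands still between calls to the robot, and variables do not carry over. Pictures are saved under pics/ and viewed, and the job is handed in when it is done.

Besides the shell and the picture viewer there is one more tool, called after "Emit:" by a JSON object that holds its "fn" and its "kwargs", one argument or row to a line. drive_tool: Moves the arm, as the interface text tells. Its arguments: {"type":"object","properties":{"series":{"type":"string"},"gripper":{"type":"number"},"newtons":{"type":"number"}},"required":["series"]}

```bash
ls; mkdir -p pics
python3 - <<'E'
from bench import manip
import cv2
o=manip.get_obs();print(o)
for n in ("scene","top"):
    c=manip.read_camera(n);cv2.imwrite(f"pics/{n}0.png",c["img"][:,:,::-1]);print(n,c["mtx"],c["R"],c["t"])
E
```

```text
pics
{'clock': 0.0, 'q': array([ 1.20438445,  0.43520818,  0.02499504,  1.57410726, -0.01162041,
        1.13401889, -0.07510272]), 'joint_vel': array([-0.00204318,  0.0002963 ,  0.0004286 ,  0.00144063, -0.00097304,
        0.000117  ,  0.00032409]), 'effort': array([-5.19195055e-04, -6.67844582e+01,  9.85142179e-01, -3.14466512e+01,
       -6.04572985e-02,  4.30284650e-02,  1.69431360e-04]), 'tool_pos': array([ 0.16277726, -0.60288666,  0.2259505 ]), 'eef_rot': array([-4.29890951e-04,  7.93934451e-01, -6.08002838e-01, -6.72484586e-04]), 'contact_force': array([-0.47993762,  0.04087754,  0.03227193]), 'wrist_torque': array([-0.00614129,  0.00058402,  0.08543236]), 'gripper_width': 0.09221131613652438}
scene [[391.22169902   0.         319.36924895]
 [  0.         391.22169902 199.26939703]
 [  0.           0.           1.        ]] [[-0.88066501 -0.47350446 -0.01492209]
 [-0.33556944  0.64573601 -0.68587037]
 [ 0.33439841 -0.59901463 -0.72757073]] [0.46025049 0.21443005 1.17417941]
top [[413.53607769   0.         321.93589147]
 [  0.         413.53607769 191.97189141]
 [  0.           0.           1.        ]] [[ 0.0013281  -0.99999344  0.00336883]
 [-0.99865465 -0.00150094 -0.05183277]
 [ 0.05183748 -0.00329546 -0.9986501 ]] [0.03539745 0.50388771 1.44673689]
```

View pics/scene0.png

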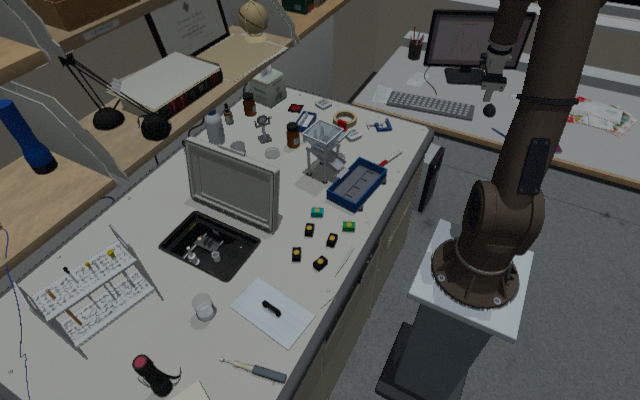

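View pics/top0.png

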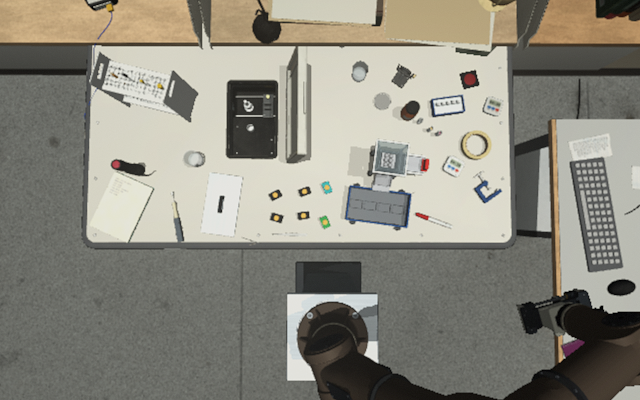

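Run:
```python
import cv2
t=cv2.imread("pics/top0.png");s=cv2.imread("pics/scene0.png")
cv2.imwrite("pics/t1.png",cv2.resize(t[120:250,190:450],None,fx=3,fy=3,interpolation=cv2.INTER_CUBIC))
cv2.imwrite("pics/s1.png",cv2.resize(s[110:290,280:410],None,fx=3.3,fy=3.3,interpolation=cv2.INTER_CUBIC))
```

```text
(no output)
```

View pics/t1.png

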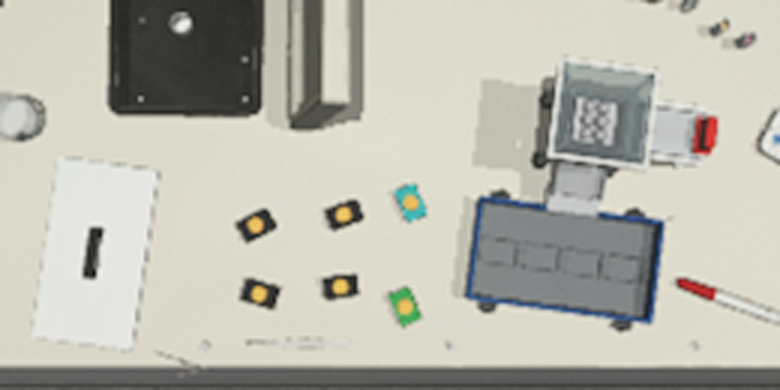

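View pics/s1.png

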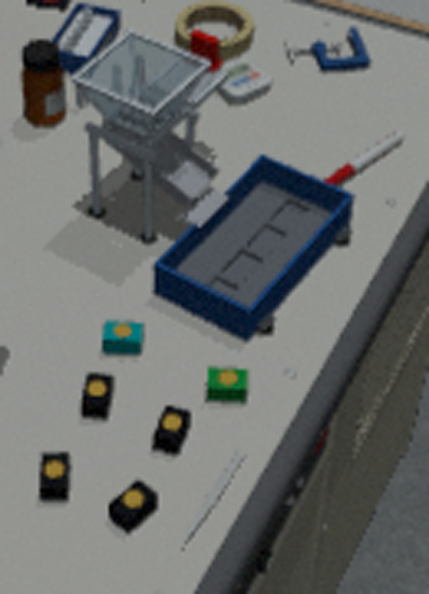

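```bash
cat > h.py <<'E'
import numpy as np, cv2
from scipy.spatial.transform import Rotation as Rn
def cen(c): return -c["R"].T@c["t"]
def cast(c,uv,z):
    uv=np.atleast_2d(np.asarray(uv,float)); K=c["mtx"]
    d=np.c_[(uv[:,0]-K[0,2])/K[0,0],(uv[:,1]-K[1,2])/K[1,1],np.ones(len(uv))]@c["R"]
    C=cen(c); return C+d*((z-C[2])/d[:,2])[:,None]
def proj(c,X):
    p=np.atleast_2d(X)@c["R"].T+c["t"]; q=p@c["mtx"].T; return q[:,:2]/q[:,2:]
def tri(c1,u1,c2,u2):
    P1=c1["mtx"]@np.c_[c1["R"],c1["t"]];P2=c2["mtx"]@np.c_[c2["R"],c2["t"]]
    X=cv2.triangulatePoints(P1,P2,np.float64(u1).reshape(2,1),np.float64(u2).reshape(2,1));return (X[:3]/X[3]).ravel()
def q2R(q): return Rn.from_quat([q[1],q[2],q[3],q[0]])
def down(yaw): # tool down, tool x at world angle yaw
    c,s=np.cos(yaw),np.sin(yaw); return Rn.from_matrix(np.array([[c,s,0],[s,-c,0],[0,0,-1.]]))
def move(o,pos,yaw,extra=None):
    R=q2R(o["eef_rot"]); 
    yaws=[yaw]
    T=down(yaw)
    if extra is not None: T=T*extra
    s=R.inv().apply(np.array(pos)-o["tool_pos"]); r=(R.inv()*T).as_rotvec(degrees=True)
    return "%.4f %.4f %.4f %.1f %.1f %.1f"%(*s,*r)
def yawof(o):
    x=q2R(o["eef_rot"]).apply([1,0,0]); return np.arctan2(x[1],x[0])
E
python3 - <<'E'
from h import *; from bench import manip
o=manip.get_obs();print("yaw",np.degrees(yawof(o)))
T=manip.read_camera("top");S=manip.read_camera("scene")
print(cen(T),cen(S))
for n,c in(("top",T),("scene",S)):
    im=c["img"]; hsv=cv2.cvtColor(im,cv2.COLOR_RGB2HSV)
    m=cv2.inRange(hsv,(14,110,110),(30,255,255))
    k,l,st,ce=cv2.connectedComponentsWithStats(m)
    for i in range(1,k):
        if 5<st[i,4]<120:
            p=cast(c,ce[i],.024)[0]
            if .3<p[0]<.7 and -.2<p[1]<.4: print(n,"brass",ce[i].round(1),st[i,4],p.round(4))
    m=cv2.inRange(hsv,(105,120,40),(125,255,255))
    k,l,st,ce=cv2.connectedComponentsWithStats(m)
    for i in range(1,k):
        if st[i,4]>100: print(n,"blue",ce[i].round(1),st[i])
    m=cv2.inRange(im,(0,0,0),(45,45,45))
    k,l,st,ce=cv2.connectedComponentsWithStats(m)
    for i in range(1,k):
        p=cast(c,ce[i],.012)[0]
        if 20<st[i,4]<250 and .3<p[0]<.6 and -.2<p[1]<.5: print(n,"black",ce[i].round(1),st[i],p.round(4))
E
```

```text
yaw -74.8891075814644
[0.4281676  0.04092119 1.47078258] [0.08463894 0.7828161  1.00823769]
top brass [326.5 187. ] 14 [0.5207 0.0202 0.024 ]
top brass [304.2 191.1] 25 [0.5063 0.0983 0.024 ]
top brass [274.7 194.6] 27 [0.4938 0.2014 0.024 ]
top brass [303.2 215.1] 25 [0.4224 0.1015 0.024 ]
top brass [276.  217.5] 26 [0.4138 0.1964 0.024 ]
top brass [324.5 221.8] 18 [0.3991 0.0271 0.024 ]
top blue [484.9 192.2] [475 181  26  21 116]
scene brass [316.8 209.7] 12 [0.522 0.019 0.024]
scene brass [348.7 224. ] 13 [0.3998 0.026  0.024 ]
scene brass [308.9 227.4] 17 [0.5078 0.0985 0.024 ]
scene brass [331.8 237.5] 18 [0.4234 0.1008 0.024 ]
scene brass [296.  251.9] 20 [0.4956 0.2014 0.024 ]
scene brass [319.9 260.8] 21 [0.4151 0.1961 0.024 ]
scene blue [ 23.6 134.9] [   0   99   53   69 1446]
scene blue [355.9 185.4] [327 157  60  56 876]
scene black [343.9 176.9] [339 171  11  12  25] [ 0.5158 -0.1792  0.012 ]
scene black [309.  230.6] [305 224   9  13  66] [0.5062 0.1015 0.012 ]
scene black [331.3 240.8] [326 233  11  14  74] [0.423  0.1048 0.012 ]
scene black [295.6 257.3] [292 253   8   8  49] [0.4912 0.2124 0.012 ]
scene black [319.7 263.8] [313 256  14  15  97] [0.4143 0.1988 0.012 ]
scene black [271.5 307.9] [263 301  18  16  91] [0.4642 0.3895 0.012 ]
```

```bash
cat >> h.py <<'E'
def rect(c,z,x0,x1,y0,y1,res=.0005):
    # ortho image at plane z; rows: x from x1 down, cols: y from y1 down to y0
    W=int((y1-y0)/res);H=int((x1-x0)/res)
    src=np.float32([[0,0],[W,0],[W,H],[0,H]]); X=np.array([[x1,y1,z],[x1,y0,z],[x0,y0,z],[x0,y1,z]])
    M=cv2.getPerspectiveTransform(src,proj(c,X).astype(np.float32))
    return cv2.warpPerspective(c["img"],M,(W,H),flags=cv2.INTER_CUBIC|cv2.WARP_INVERSE_MAP)
E
python3 - <<'E'
from h import *; from bench import manip
T=manip.read_camera("top");S=manip.read_camera("scene")
g=.05
tiles=[]
for nm,(x,y) in dict(A=(.507,.0984),B=(.4948,.2014),C=(.4229,.1011),D=(.4145,.1962)).items():
  row=[]
  for n,c in(("top",T),("scene",S)):
    im=rect(c,.024,x-.035,x+.035,y-.035,y+.035,.00035)
    row.append(im)
    lum=im.astype(int).min(2); mn=(lum<95).astype(np.uint8)
    hsv=cv2.cvtColor(im,cv2.COLOR_RGB2HSV); mn|=(cv2.inRange(hsv,(12,90,80),(32,255,255))>0).astype(np.uint8)
    cs,_=cv2.findContours(mn,cv2.RETR_EXTERNAL,cv2.CHAIN_APPROX_NONE)
    k=max(cs,key=cv2.contourArea); (cx,cy),(w,h),a=cv2.minAreaRect(k)
    bp=cv2.boxPoints(((cx,cy),(w,h),a)); e0=bp[1]-bp[0];e1=bp[2]-bp[1]; e=e0 if np.hypot(*e0)>np.hypot(*e1) else e1
    # world: x=-row, y=-col
    ang=np.degrees(np.arctan2(-e[0],-e[1])) # angle of long axis
    # moments
    mm=cv2.moments(mn,True); th=.5*np.arctan2(2*mm['mu11'],mm['mu20']-mm['mu02']); d=np.array([np.cos(th),np.sin(th)]); ang2=np.degrees(np.arctan2(-d[0],-d[1]))
    print(nm,n,"ctr",x+.035-cy*.00035,y+.035-cx*.00035,"size",w*.35,h*.35,"long-axis ang",ang%180,ang2%180)
    cv2.drawContours(im,[bp.astype(int)],0,(255,0,0),1)
  tiles.append(np.vstack(row))
cv2.imwrite("pics/spec.png",np.hstack(tiles)[:,:,::-1])
# tub
im=np.vstack([rect(c,.012,.35,.62,-.31,-.0,.0007) for c in(T,)])
cv2.imwrite("pics/tubT.png",im[:,:,::-1])
im=rect(S,.012,.35,.62,-.31,-.0,.0007);cv2.imwrite("pics/tubS.png",im[:,:,::-1])
E
```

```text
A top ctr 0.5063184383392334 0.09814121704101564 size 26.036846923828122 39.975657272338864 long-axis ang 109.53665 109.35571107965082
A scene ctr 0.5033789344787598 0.10627327499389651 size 30.3119514465332 58.71080703735351 long-axis ang 111.37063 114.22442825421794
B top ctr 0.4935972862243653 0.2003615062713623 size 26.4665657043457 40.97401390075683 long-axis ang 117.299576 114.44149866655658
B scene ctr 0.49120851593017584 0.20789132080078124 size 28.93449668884277 57.15174331665039 long-axis ang 117.758545 118.76472662284164
C top ctr 0.4221222358703613 0.10207854843139649 size 26.08050079345703 39.18619728088379 long-axis ang 94.28914 99.61777258046993
C scene ctr 0.4196770931243896 0.1096291030883789 size 31.30661506652832 57.894553375244136 long-axis ang 101.63363 104.50784422746008
D top ctr 0.41443834304809574 0.19526770362854007 size 40.69365768432617 26.537525939941403 long-axis ang 72.64598 74.29619187977704
D scene ctr 0.41115774993896487 0.20311889533996583 size 51.35026473999023 37.651964569091795 long-axis ang 73.228775 87.01788042909114Traceback (most recent call last):
  File "<stdin>", line 22, in <module>
    return _nx.concatenate(arrs, 1, dtype=dtype, casting=casting)
           ~~~~~~~~~~~~~~~^^^^^^^^^^^^^^^^^^^^^^^^^^^^^^^^^^^^^^^
ValueError: all the input array dimensions except for the concatenation axis must match exactly, but along dimension 0, the array at index 0 has size 400 and the array at index 2 has size 398
```

Run:
```python
from h import *; from bench import manip
T=manip.read_camera("top");S=manip.read_camera("scene")
cv2.imwrite("pics/tubT.png",rect(T,.012,.35,.75,-.36,.02,.0007)[:,:,::-1])
cv2.imwrite("pics/tubS.png",rect(S,.012,.37,.58,-.32,.02,.0005)[:,:,::-1])
```

```text
(no output)
```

View pics/tubT.png

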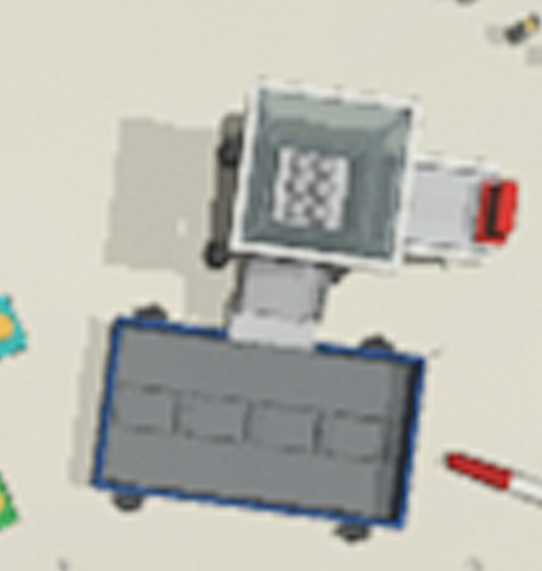

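View pics/tubS.png

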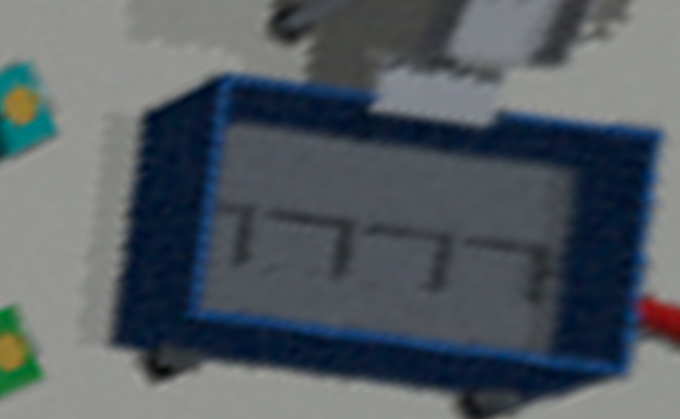

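Run:
```python
from h import *; from bench import manip
T=manip.read_camera("top");S=manip.read_camera("scene")
r=.0005;x0,x1,y0,y1=.36,.57,-.31,-.02
im=rect(T,.048,x0,x1,y0,y1,r).astype(int)
mask=((im[:,:,2]-im[:,:,0])>35).astype(np.uint8)
cs,_=cv2.findContours(mask,cv2.RETR_EXTERNAL,cv2.CHAIN_APPROX_NONE)
k=max(cs,key=cv2.contourArea); 
pts=np.vstack([c for c in cs if cv2.contourArea(c)>50])
(cx,cy),(w,h),a=cv2.minAreaRect(pts)
print("ctr",x1-cy*r,y1-cx*r,w*r,h*r,a)
v=np.zeros((*mask.shape,3),np.uint8);v[mask>0]=255;cv2.imwrite("pics/m.png",v)
# per side line fits: rotate coords into approx tub frame
P=pts[:,0].astype(float); X=np.c_[x1-P[:,1]*r,y1-P[:,0]*r]
c0=np.array([x1-cy*r,y1-cx*r]); th=np.radians(-a if a<45 else 90-a)
for it in range(3):
    ex=np.array([np.cos(th),np.sin(th)]);ey=np.array([-np.sin(th),np.cos(th)])
    L=(X-c0)@np.c_[ex,ey]
    out={}
    for nm,ax,sg,hw,ov in(("rear",0,1,.06,.10),("front",0,-1,.06,.10),("left",1,1,.1075,.05),("right",1,-1,.1075,.05)):
        o=1-ax; s=(abs(L[:,ax]*sg-hw)<.006)&(abs(L[:,o])<ov)
        if nm=="rear": s&=(abs(L[:,1])>.035)
        A=np.polyfit(L[s,o],L[s,ax],1); res=L[s,ax]-np.polyval(A,L[s,o]); ok=abs(res)<.0015
        A=np.polyfit(L[s,o][ok],L[s,ax][ok],1); out[nm]=(np.degrees(np.arctan(A[0])),A[1])
    print(np.degrees(th),c0,{k:(round(v[0],2),round(v[1],4)) for k,v in out.items()})
    th+=np.radians((-out["rear"][0]-out["front"][0])/2)
```

```text
ctr 0.45416593933105465 -0.1570054473876953 0.21658328247070313 0.12211927032470703 7.594643592834473
-7.594643592834473 [ 0.45416594 -0.15700545] {'rear': (np.float64(-0.01), np.float64(0.0587)), 'front': (np.float64(-0.06), np.float64(-0.0586)), 'left': (np.float64(0.15), np.float64(0.1064)), 'right': (np.float64(-0.07), np.float64(-0.1064))}
-7.559725233004596 [ 0.45416594 -0.15700545] {'rear': (np.float64(0.02), np.float64(0.0587)), 'front': (np.float64(-0.05), np.float64(-0.0586)), 'left': (np.float64(0.16), np.float64(0.1064)), 'right': (np.float64(-0.11), np.float64(-0.1064))}
-7.54560542055249 [ 0.45416594 -0.15700545] {'rear': (np.float64(0.01), np.float64(0.0587)), 'front': (np.float64(-0.07), np.float64(-0.0586)), 'left': (np.float64(0.15), np.float64(0.1065)), 'right': (np.float64(-0.12), np.float64(-0.1064))}
```

View pics/m.png

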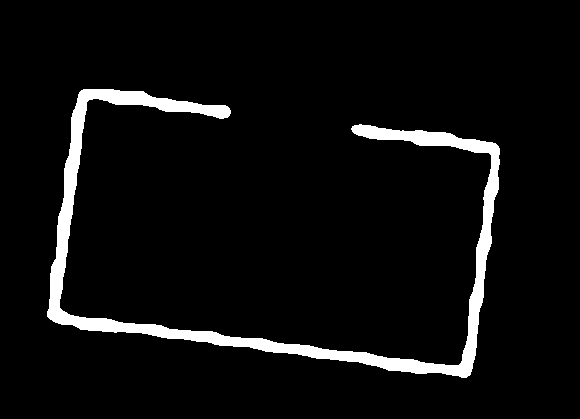

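Run:
```python
from h import *; from bench import manip
T=manip.read_camera("top");S=manip.read_camera("scene")
c,s=np.cos(np.radians(-7.55)),np.sin(np.radians(-7.55)); R=np.array([[c,-s],[s,c]])
def tub(p): return np.array([.4542,-.157])+np.atleast_2d(p)@R.T
# rim centreline profiles in each cam: sample across rim at +-57.5 / 105 lines
def prof(cm,side):
    t=np.arange(-.010,.010,.0005); acc=[]
    for u in np.linspace(-.8,.8,60):
        if side in("front","rear"):
            if side=="rear" and abs(u)<.45: continue
            b=np.array([.0575*(1 if side=="rear" else -1),u*.1]);n=np.array([1,0])
        else: b=np.array([u*.055,.105*(1 if side=="left" else -1)]);n=np.array([0,1])
        q=tub(b+t[:,None]*n); px=proj(cm,np.c_[q,np.full(len(q),.048)]).astype(np.float32)
        acc.append(cv2.remap(cm["img"],px[None,:,0],px[None,:,1],cv2.INTER_LINEAR)[0].astype(float))
    a=np.mean(acc,0); v=a[:,2]-a[:,0]; w=np.clip(v-np.percentile(v,60),0,None); return (w*t).sum()/w.sum()*1000, v.round().astype(int)[::4]
for n,cm in(("T",T),("S",S)):
    for sd in("front","rear","left","right"):
        print(n,sd,*prof(cm,sd))
# lid: white sheet + black handle
for n,cm in(("T",T),("S",S)):
    im=rect(cm,.028,.33,.6,.25,.5,.0005); mn=(im.max(2)<70).astype(np.uint8)
    cs,_=cv2.findContours(mn,cv2.RETR_EXTERNAL,cv2.CHAIN_APPROX_NONE); k=max(cs,key=cv2.contourArea);(cx,cy),(w,h),a=cv2.minAreaRect(k)
    print(n,"lid handle",.6-cy*.0005,.5-cx*.0005,w*.5,h*.5,a)
    cv2.imwrite(f"pics/lid{n}.png",im[:,:,::-1])
# gate handle
for n,cm,z in(("T",T,.166),("S",S,.166)):
    im=rect(cm,z,.5,.68,-.36,-.2,.0005).astype(int); mk=((im[:,:,0]-im[:,:,1])>60).astype(np.uint8)
    cs,_=cv2.findContours(mk,cv2.RETR_EXTERNAL,cv2.CHAIN_APPROX_NONE); k=max(cs,key=cv2.contourArea);(cx,cy),(w,h),a=cv2.minAreaRect(k)
    print(n,"gate",.68-cy*.0005,-.2-cx*.0005,w*.5,h*.5,a)
print("pred gate handle",tub([.15,-.115]),"pockets",tub([[0,-.075],[0,-.025],[0,.025],[0,.075]]))
```

```text
T front 0.2083176590713759 [-15 -15 -11   9  43  65  50  17   3   4]
T rear -1.212621529998713 [  5   5  10  39  66  59  33   2 -11 -13]
T left -0.5485464699985599 [  4   3  10  31  57  69  46   4 -13 -16]
T right 0.39718061116076403 [-18 -19 -13   7  41  66  52  21  10   8]
S front -0.5679275377504491 [41 40 41 48 67 74 57 33 19 14]
S rear -1.4628756003229981 [41 39 40 48 59 58 37 13  2 -1]
S left 0.3179701144964191 [15 18 26 41 60 72 64 49 42 40]
S right 1.8171416929378814 [-15 -11  -2  14  36  55  58  50  42  39]
T lid handle 0.4616653137207031 0.3895456314086914 12.565528869628906 55.486488342285156 7.765166282653809
S lid handle 0.45893959045410154 0.39670352935791015 16.5554141998291 64.842041015625 7.431407928466797
T gate 0.5833972396850586 -0.2888960723876953 23.447153091430664 41.72913360595703 9.7824068069458
S gate 0.5817644729614259 -0.28602377319335937 28.72707176208496 46.590965270996094 58.671302795410156
pred gate handle [[ 0.58778958 -0.29071172]] pockets [[ 0.44434565 -0.23134979]
 [ 0.45091522 -0.18178326]
 [ 0.45748478 -0.13221674]
 [ 0.46405435 -0.08265021]]
```

View pics/lidT.png

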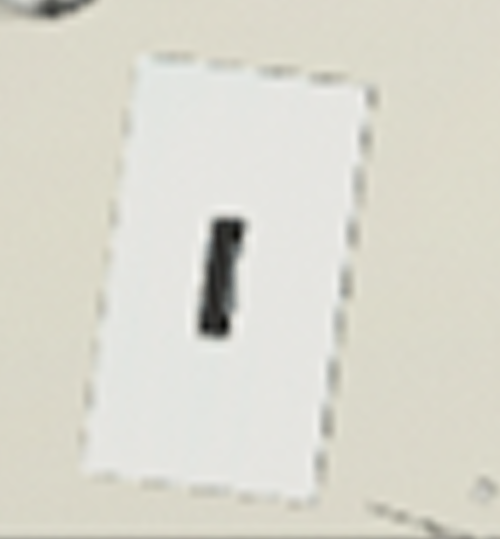

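Run:
```python
from h import *; from bench import manip
T=manip.read_camera("top");S=manip.read_camera("scene")
a=np.radians(-7.55);c,s=np.cos(a),np.sin(a); R=np.array([[c,-s],[s,c]])
def smp(cm,p,z):
    q=np.array([.4538,-.157])+p@R.T; px=proj(cm,np.c_[q,np.full(len(q),z)]).astype(np.float32)
    return cv2.remap(cm["img"],px[None,:,0],px[None,:,1],cv2.INTER_CUBIC)[0].astype(float).mean(1)
for n,cm in(("T",T),("S",S)):
    ys=np.arange(-.104,.104,.001); A=np.mean([smp(cm,np.c_[np.full(len(ys),x),ys],.012) for x in np.arange(-.010,.011,.002)],0)
    d=A-np.convolve(np.pad(A,12,mode='edge'),np.ones(25)/25,'valid')
    print(n,"y minima",[(round(ys[i]*1000),round(d[i],1)) for i in range(1,len(d)-1) if d[i]<d[i-1] and d[i]<=d[i+1] and d[i]<-2])
    xs=np.arange(-.052,.052,.001)
    A=np.mean([smp(cm,np.c_[xs,np.full(len(xs),y0+e)],.012) for y0 in(-.075,-.025,.025,.075) for e in np.arange(-.014,.015,.002)],0)
    d=A-np.convolve(np.pad(A,12,mode='edge'),np.ones(25)/25,'valid')
    print(n,"x minima",[(round(xs[i]*1000),round(d[i],1)) for i in range(1,len(d)-1) if d[i]<d[i-1] and d[i]<=d[i+1] and d[i]<-.7])
```

```text
T y minima [(-95, np.float64(-12.7)), (-46, np.float64(-25.7)), (4, np.float64(-19.5)), (54, np.float64(-18.4))]
T x minima [(-14, np.float64(-11.3)), (14, np.float64(-13.1))]
S y minima [(-93, np.float64(-13.0)), (-44, np.float64(-21.3)), (6, np.float64(-23.1)), (56, np.float64(-23.3)), (81, np.float64(-15.6))]
S x minima [(-46, np.float64(-16.1)), (-13, np.float64(-2.2)), (13, np.float64(-16.8)), (44, np.float64(-0.9))]
```

Run:
```python
from h import *; from bench import manip
o=manip.get_obs()
print(move(o,(.163,-.603,.36),np.radians(-75)))
print(move(o,(.42,-.40,.36),np.radians(-45)))
print(move(o,(.50,-.10,.36),np.radians(-8)))
print(move(o,(.507,.10,.30),np.radians(19.4)))
```

```text
-0.0004 -0.0001 -0.1333 -0.0 -0.0 0.1
-0.1293 -0.3012 -0.1333 -0.0 -0.0 -29.9
-0.3981 -0.4566 -0.1333 0.0 -0.0 -66.9
-0.5894 -0.5155 -0.0733 0.0 -0.0 -94.3
```

Emit:
{"fn": "drive_tool", "kwargs": {
  "series": "0 0 -0.06 0 0 0; 0 0 -0.12 0 0 0; -0.04 -0.1 -0.133 0 0 -10; -0.08 -0.2 -0.133 0 0 -20; -0.13 -0.3 -0.133 0 0 -30; -0.18 -0.33 -0.133 0 0 -37; -0.23 -0.36 -0.133 0 0 -44; -0.28 -0.39 -0.133 0 0 -51; -0.33 -0.42 -0.133 0 0 -58; -0.398 -0.457 -0.133 0 0 -67; -0.398 -0.457 -0.133 0 0 -67",
  "gripper": 0.3,
  "newtons": 20
}}

```text
clock: 2.08
tool_pos: [0.4805, -0.1561, 0.3599]
eef_rot: [0.0, 0.998, -0.068, 0.0]
contact_force: [-0.1, -0.0, 0.6]
gripper_width: 0.06
```

Run:
```python
from h import *; from bench import manip
o=manip.get_obs()
print(np.degrees(yawof(o)),move(o,(.5065,.0984,.12),np.radians(19.4)))
S=manip.read_camera("scene");cv2.imwrite("pics/s2.png",cv2.resize(S["img"][40:290,230:470],None,fx=2.4,fy=2.4)[:,:,::-1])
```

```text
-7.76981219204418 -0.0088 -0.2558 0.2398 0.0 -0.0 -27.2
```

View pics/s2.png

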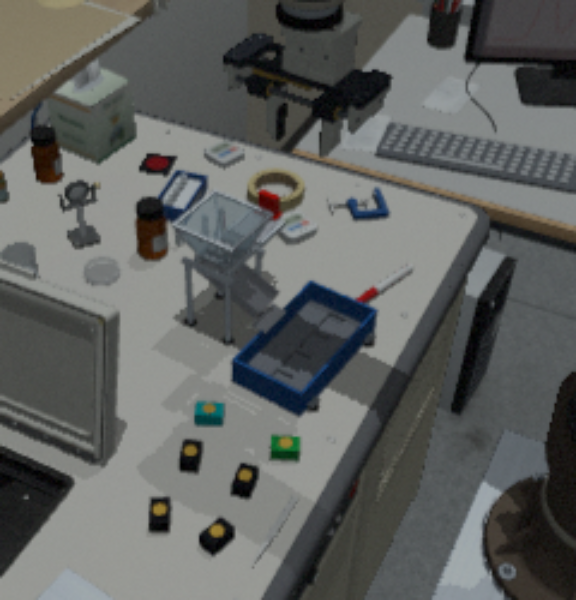

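Run:
```python
from h import *; from bench import manip
S=manip.read_camera("scene");T=manip.read_camera("top")
for u in((274,228),(277,180),(262,226)):
    for z in(0,.03,.1,.2): print(u,z,cast(S,u,z)[0].round(3))
for u in((297,162),(310,156),(288,160)):
    for z in(0,.1,.2): print("T",u,z,cast(T,u,z)[0].round(3))
cv2.imwrite("pics/t2.png",cv2.resize(T["img"][30:250,190:450],None,fx=3,fy=2.7,interpolation=cv2.INTER_CUBIC)[:,:,::-1])
```

```text
(274, 228) 0 [0.62  0.138 0.   ]
(274, 228) 0.03 [0.604 0.157 0.03 ]
(274, 228) 0.1 [0.567 0.202 0.1  ]
(274, 228) 0.2 [0.514 0.266 0.2  ]
(277, 180) 0 [ 0.735 -0.061  0.   ]
(277, 180) 0.03 [ 0.715 -0.036  0.03 ]
(277, 180) 0.1 [0.67  0.022 0.1  ]
(277, 180) 0.2 [0.606 0.106 0.2  ]
(262, 226) 0 [0.66  0.149 0.   ]
(262, 226) 0.03 [0.643 0.168 0.03 ]
(262, 226) 0.1 [0.603 0.212 0.1  ]
(262, 226) 0.2 [0.546 0.275 0.2  ]
T (297, 162) 0 [0.612 0.125 0.   ]
T (297, 162) 0.1 [0.599 0.12  0.1  ]
T (297, 162) 0.2 [0.587 0.114 0.2  ]
T (310, 156) 0 [0.633 0.079 0.   ]
T (310, 156) 0.1 [0.619 0.076 0.1  ]
T (310, 156) 0.2 [0.605 0.074 0.2  ]
T (288, 160) 0 [0.619 0.158 0.   ]
T (288, 160) 0.1 [0.606 0.15  0.1  ]
T (288, 160) 0.2 [0.593 0.142 0.2  ]
```

View pics/t2.png

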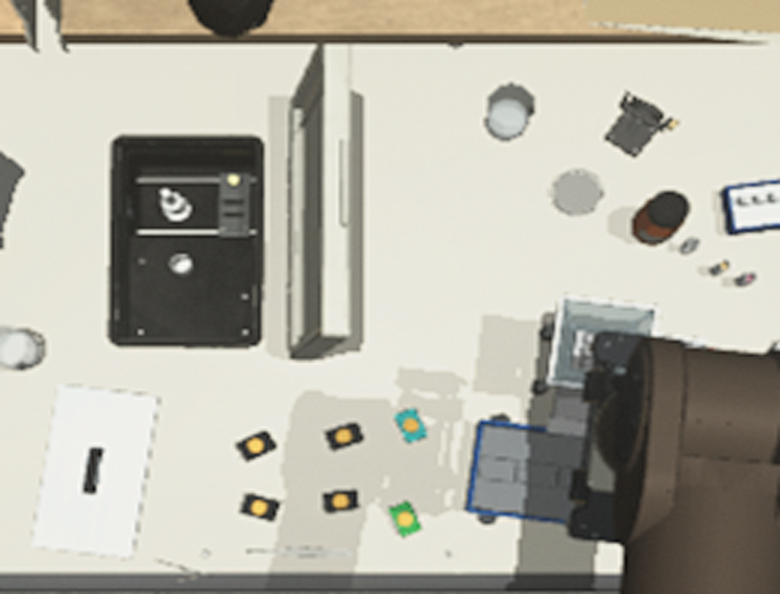

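Run:
```python
from h import *; from bench import manip
o=manip.get_obs()
for z in(.3,.12,.04,.009): print(move(o,(.4955,.0944,z),np.radians(19.4)))
```

```text
-0.0181 -0.2482 0.0602 -0.0 -0.1 -26.9
-0.0183 -0.2480 0.2402 -0.0 -0.1 -26.9
-0.0184 -0.2480 0.3202 -0.0 -0.1 -26.9
-0.0184 -0.2479 0.3512 -0.0 -0.1 -26.9
```

Emit:
{"fn": "drive_tool", "kwargs": {
  "series": "-0.004 -0.06 0 0 0 -7; -0.009 -0.12 0.02 0 0 -14; -0.014 -0.18 0.06 0 0 -21; -0.0184 -0.248 0.12 0 0 -26.9; -0.0184 -0.248 0.18 0 0 -26.9; -0.0184 -0.248 0.24 0 0 -26.9; -0.0184 -0.248 0.29 0 0 -26.9; -0.0184 -0.248 0.32 0 0 -26.9; -0.0184 -0.248 0.335 0 0 -26.9; -0.0184 -0.248 0.345 0 0 -26.9; -0.0184 -0.248 0.351 0 0 -26.9; -0.0184 -0.248 0.351 0 0 -26.9"
}}

```text
clock: 3.72
tool_pos: [0.4962, 0.0944, 0.0099]
eef_rot: [-0.0, 0.986, 0.168, 0.001]
contact_force: [-0.7, 0.1, 0.1]
gripper_width: 0.0602
```

Run:
```python
from h import *; from bench import manip
o=manip.get_obs();print(np.degrees(yawof(o)))
S=manip.read_camera("scene");cv2.imwrite("pics/s3.png",cv2.resize(S["img"][100:300,220:420],None,fx=3,fy=3)[:,:,::-1])
```

```text
19.388191115287338
```

View pics/s3.png

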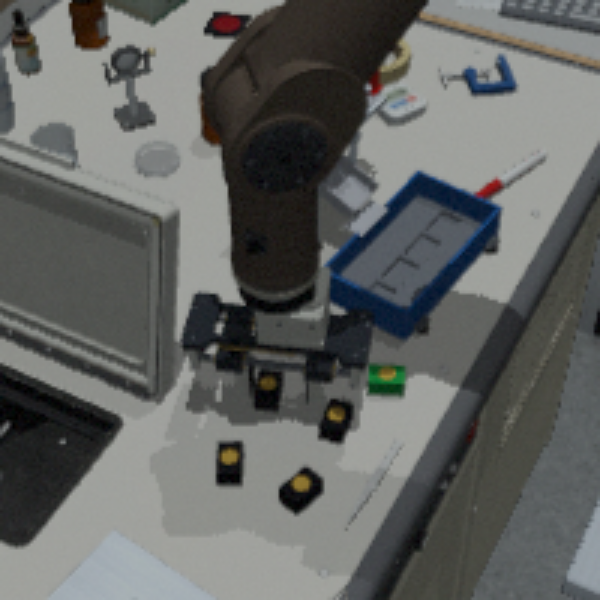

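Emit:
{"fn": "drive_tool", "kwargs": {
  "series": "0 0 0.001 0 0 0; 0 0 0.001 0 0 0; 0 0 0.001 0 0 0; 0 0 0.001 0 0 0; 0 0 0.001 0 0 0; 0 0 0.001 0 0 0",
  "gripper": -1,
  "newtons": 25
}}

```text
clock: 4.53
tool_pos: [0.4964, 0.0945, 0.0092]
eef_rot: [-0.0, 0.986, 0.168, 0.002]
contact_force: [0.5, -0.2, 3.7]
gripper_width: 0.0256
```

Run:
```python
from h import *; from bench import manip
o=manip.get_obs();print(np.degrees(yawof(o)),o["tool_pos"])
S=manip.read_camera("scene")
im=rect(S,.024,.44,.55,.04,.15,.0002).copy()
hsv=cv2.cvtColor(im,cv2.COLOR_RGB2HSV);m=cv2.inRange(hsv,(14,110,110),(30,255,255))
k,l,st,ce=cv2.connectedComponentsWithStats(m)
for i in range(1,k):
    if st[i,4]>200: print(.55-ce[i][1]*.0002,.15-ce[i][0]*.0002,st[i,4])
cv2.imwrite("pics/s4.png",im[:,:,::-1])
```

```text
19.398218214082718 [0.49640579 0.09451594 0.00921306]
```

View pics/s4.png

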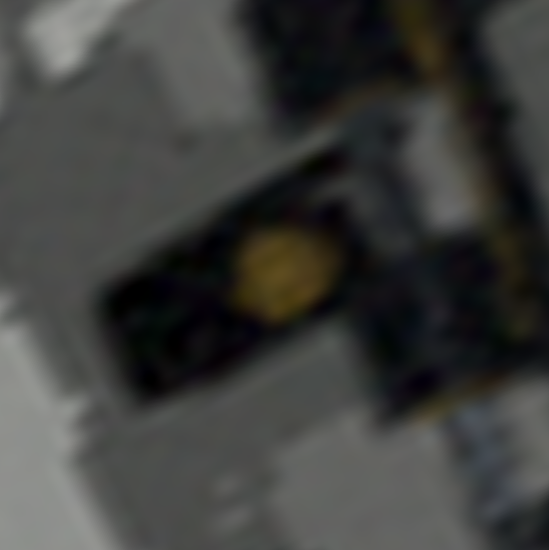

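```bash
cat >> h.py <<'E'
YT=np.radians(-7.55); TUB=np.array([.4548,-.1567])
def tubp(x,y):
    c,s=np.cos(YT),np.sin(YT); return TUB+np.array([c*x-s*y,s*x+c*y])
E
python3 - <<'E'
from h import *; from bench import manip
o=manip.get_obs(); p=tubp(0,.025)
print(move(o,(*o["tool_pos"][:2],.15),np.radians(19.4)))
for z in(.15,.06,.027): print(p,move(o,(*p,z),YT))
E
```

```text
0.0004 0.0000 -0.1408 0.0 -0.2 -0.0
[ 0.45808478 -0.13191674] -0.1109 0.2009 -0.1411 -0.0 -0.2 26.9
[ 0.45808478 -0.13191674] -0.1112 0.2009 -0.0511 -0.0 -0.2 26.9
[ 0.45808478 -0.13191674] -0.1113 0.2009 -0.0181 -0.0 -0.2 26.9
```

Emit:
{"fn": "drive_tool", "kwargs": {
  "series": "0 0 -0.05 0 0 0; 0 0 -0.1 0 0 0; -0.02 0.04 -0.141 0 0 7; -0.045 0.08 -0.141 0 0 14; -0.07 0.13 -0.141 0 0 20; -0.1 0.18 -0.141 0 -0.2 25; -0.111 0.201 -0.141 0 -0.2 26.9; -0.1112 0.201 -0.141 0 -0.2 26.9; -0.1112 0.201 -0.1 0 -0.2 26.9; -0.1112 0.201 -0.06 0 -0.2 26.9; -0.1112 0.201 -0.03 0 -0.2 26.9; -0.1112 0.201 -0.018 0 -0.2 26.9"
}}

```text
clock: 6.08
tool_pos: [0.4577, -0.1298, 0.0255]
eef_rot: [-0.001, 0.998, -0.064, -0.001]
contact_force: [-0.4, 0.2, -0.2]
gripper_width: 0.0258
```

Emit:
{"fn": "drive_tool", "kwargs": {
  "series": "0 0 0.001 0 0 0"
}}

```text
clock: 6.2
tool_pos: [0.4577, -0.1286, 0.0243]
eef_rot: [-0.001, 0.998, -0.063, -0.002]
contact_force: [-0.2, -0.1, -0.7]
gripper_width: 0.0258
```

Run:
```python
from h import *; from bench import manip
o=manip.get_obs();print(np.degrees(yawof(o)),o["tool_pos"],o["contact_force"],o["gripper_width"])
S=manip.read_camera("scene")
cv2.imwrite("pics/s5.png",cv2.resize(S["img"][60:230,290:410],None,fx=4.5,fy=3.5,interpolation=cv2.INTER_CUBIC)[:,:,::-1])
z=o["tool_pos"][2]-.0092+.024; im=rect(S,z,.38,.53,-.22,-.04,.0003)
cv2.imwrite("pics/s6.png",im[:,:,::-1])
```

```text
-7.201173975581769 [ 0.45774813 -0.12856385  0.024284  ] [-0.2051644  -0.11299225 -0.69167411] 0.02581381858012899
```

View pics/s5.png

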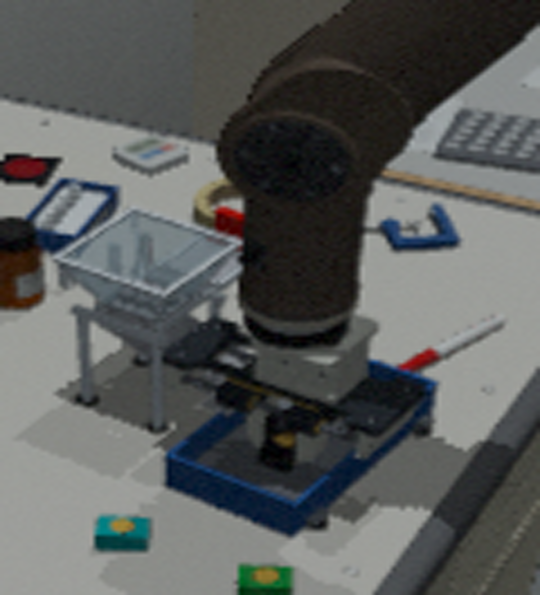

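View pics/s6.png

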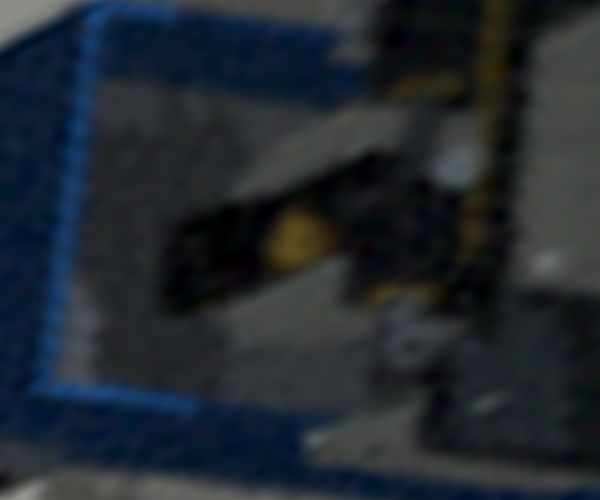

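Emit:
{"fn": "drive_tool", "kwargs": {
  "series": "0 0 0 0 0 0; 0 0 0 0 0 0; 0 0 0 0 0 0"
}}

```text
clock: 6.62
tool_pos: [0.4583, -0.1287, 0.0251]
eef_rot: [-0.001, 0.998, -0.063, -0.001]
contact_force: [-0.6, 0.5, -1.3]
gripper_width: 0.0257
```

Run:
```python
from h import *; from bench import manip
o=manip.get_obs();print(np.degrees(yawof(o)),o["tool_pos"],o["joint_vel"].round(3), o["contact_force"])
print(move(o,(*tubp(0,.025),.0243),YT))
```

```text
-7.218057286574315 [ 0.45832147 -0.12872238  0.02514533] [ 0.001  0.005  0.003  0.002 -0.    -0.001  0.   ] [-0.55194737  0.48938719 -1.27017196]
0.0002 0.0032 0.0008 -0.1 0.1 0.3
```

Run:
```python
from h import *; from bench import manip
o=manip.get_obs()
print(move(o,(.4567,-.1307,.0205),YT))
S=manip.read_camera("scene")
z=o["tool_pos"][2]-.0092+.024; im=rect(S,z,.42,.50,-.17,-.09,.0002)
hsv=cv2.cvtColor(im,cv2.COLOR_RGB2HSV);m=cv2.inRange(hsv,(12,120,60),(32,255,255))
k,l,st,ce=cv2.connectedComponentsWithStats(m)
for i in range(1,k):
    if st[i,4]>1000: print(.50-ce[i][1]*.0002,-.09-ce[i][0]*.0002,st[i])
```

```text
-0.0013 0.0022 0.0046 -0.1 0.1 0.3
0.45776920856386816 -0.12929208563868175 [ 164  174   71   77 4157]
```

Emit:
{"fn": "drive_tool", "kwargs": {
  "series": "-0.0013 0.0022 0.001 0 0 0.3; -0.0013 0.0022 0.003 0 0 0.3; -0.0013 0.0022 0.0045 0 0 0.3; -0.0013 0.0022 0.0045 0 0 0.3"
}}

```text
clock: 7.18
tool_pos: [0.4565, -0.1309, 0.021]
eef_rot: [-0.001, 0.998, -0.066, -0.001]
contact_force: [-2.5, -1.1, 11.6]
gripper_width: 0.026
```

Emit:
{"fn": "drive_tool", "kwargs": {
  "series": "0 0 0.001 0 0 0; 0 0 0.002 0 0 0; 0 0 0.003 0 0 0; 0 0 0.003 0 0 0"
}}

```text
clock: 7.68
tool_pos: [0.4573, -0.1312, 0.0195]
eef_rot: [-0.0, 0.998, -0.066, -0.0]
contact_force: [-4.2, 1.1, 26.4]
gripper_width: 0.0262
```

Emit:
{"fn": "drive_tool", "kwargs": {
  "series": "-0.001 0 -0.001 0 0 0; -0.0015 0 -0.001 0 0 0; -0.002 0 0 0 0 0; -0.002 0 0.001 0 0 0"
}}

```text
clock: 8.18
tool_pos: [0.4562, -0.1312, 0.0195]
eef_rot: [0.0, 0.998, -0.066, 0.0]
contact_force: [-5.9, -0.9, 33.5]
gripper_width: 0.0261
```

Emit:
{"fn": "drive_tool", "kwargs": {
  "series": "0 0 -0.004 0 0 0; 0 -0.002 -0.008 -5 0 0; 0 -0.0022 -0.009 -10 0 0; 0 -0.0022 -0.008 -10 0 0; 0 -0.0022 -0.006 -10 0 0; 0 -0.0022 -0.004 -10 0 0; 0 -0.0022 -0.002 -10 0 0; 0 -0.0022 -0.002 -10 0 0"
}}

```text
clock: 9.18
tool_pos: [0.456, -0.1306, 0.0218]
eef_rot: [0.087, 0.994, -0.067, -0.006]
contact_force: [-1.8, -1.0, 9.8]
gripper_width: 0.0261
```

Run:
```python
from h import *; from bench import manip
S=manip.read_camera("scene");T=manip.read_camera("top")
cv2.imwrite("pics/s7.png",cv2.resize(S["img"][140:220,320:400],None,fx=7,fy=7,interpolation=cv2.INTER_CUBIC)[:,:,::-1])
cv2.imwrite("pics/t7.png",cv2.resize(T["img"][130:250,320:440],None,fx=4,fy=4,interpolation=cv2.INTER_CUBIC)[:,:,::-1])
```

```text
(no output)
```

View pics/s7.png

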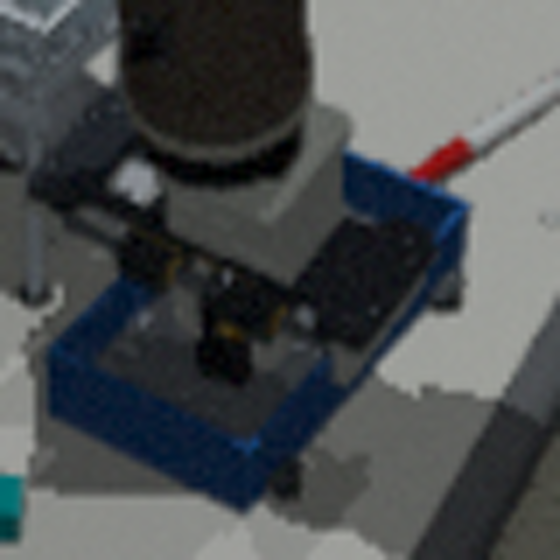

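View pics/t7.png

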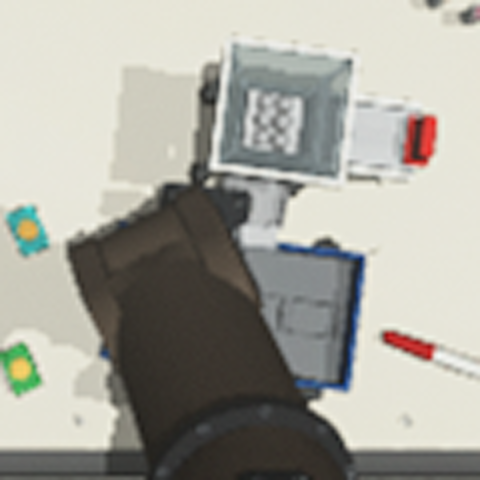

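Emit:
{"fn": "drive_tool", "kwargs": {
  "series": "0.001 0 0 0 0 0; 0.002 0 0 0 0 0; 0.002 0 0 0 0 0; 0.002 0 0 0 0 0"
}}

```text
clock: 9.78
tool_pos: [0.4575, -0.1315, 0.0218]
eef_rot: [0.087, 0.994, -0.067, -0.006]
contact_force: [-2.8, 0.9, 5.3]
gripper_width: 0.0259
```

Emit:
{"fn": "drive_tool", "kwargs": {
  "series": "-0.002 0 0 0 0 0; -0.003 0 0 0 0 0; -0.004 0 0 0 0 0; -0.004 0 0 0 0 0"
}}

```text
clock: 10.28
tool_pos: [0.4543, -0.1312, 0.0222]
eef_rot: [0.087, 0.994, -0.068, -0.005]
contact_force: [3.5, -2.1, 5.1]
gripper_width: 0.0261
```

Emit:
{"fn": "drive_tool", "kwargs": {
  "series": "0.001 0 -0.003 5 0 0; 0.002 0 -0.003 10 0 0; 0.002 0 -0.001 10 0 0; 0.002 0 0.001 10 0 0; 0.002 0 0.002 10 0 0; 0.002 0 0.002 10 0 0"
}}

```text
clock: 11.02
tool_pos: [0.4559, -0.1308, 0.0201]
eef_rot: [0.001, 0.998, -0.067, 0.0]
contact_force: [-2.1, -1.1, 1.7]
gripper_width: 0.0258
```

Emit:
{"fn": "drive_tool", "kwargs": {
  "series": "0 0 0 0 0 0; 0 0 0 0 0 0; 0 0 0 0 0 0; 0 0 -0.03 0 0 0; 0 0 -0.08 0 0 0; 0 0 -0.13 0 0 0; 0 -0.05 -0.14 0 0 0; 0 -0.11 -0.14 0 0 0; 0 -0.17 -0.14 0 0 0; 0 -0.23 -0.14 0 0 0; 0 -0.26 -0.14 0 0 0; 0 -0.26 -0.14 0 0 0",
  "gripper": 0
}}

```text
clock: 12.52
tool_pos: [0.4902, 0.1302, 0.1597]
eef_rot: [0.0, 0.998, -0.064, 0.0]
contact_force: [-0.2, -0.8, -0.8]
gripper_width: 0.0459
```

```bash
cat >> h.py <<'E'
from bench import manip
def brass(c,z,lo=(12,110,80),hi=(32,255,255)):
    hsv=cv2.cvtColor(c["img"],cv2.COLOR_RGB2HSV); m=cv2.inRange(hsv,lo,hi); k,l,st,ce=cv2.connectedComponentsWithStats(m); out=[]
    for i in range(1,k):
        if 4<st[i,4]<100:
            p=cast(c,ce[i],z)[0]
            if .36<p[0]<.56 and -.29<p[1]<.3: out.append((p.round(4),st[i,4]))
    return out
E
python3 - <<'E'
from h import *
T=manip.read_camera("top");S=manip.read_camera("scene")
print(brass(T,.036),brass(S,.036))
cv2.imwrite("pics/t8.png",rect(T,.024,.38,.53,-.28,-.03,.0004)[:,:,::-1])
cv2.imwrite("pics/s8.png",rect(S,.024,.38,.53,-.28,-.03,.0004)[:,:,::-1])
E
```

```text
[(array([0.5195, 0.0205, 0.036 ]), np.int32(15)), (array([ 0.4587, -0.1318,  0.036 ]), np.int32(28))] [(array([ 0.4589, -0.1307,  0.036 ]), np.int32(15)), (array([0.3959, 0.0352, 0.036 ]), np.int32(13)), (array([0.4188, 0.1093, 0.036 ]), np.int32(17)), (array([0.4909, 0.2079, 0.036 ]), np.int32(22)), (array([0.411 , 0.2033, 0.036 ]), np.int32(24))]
```

View pics/t8.png

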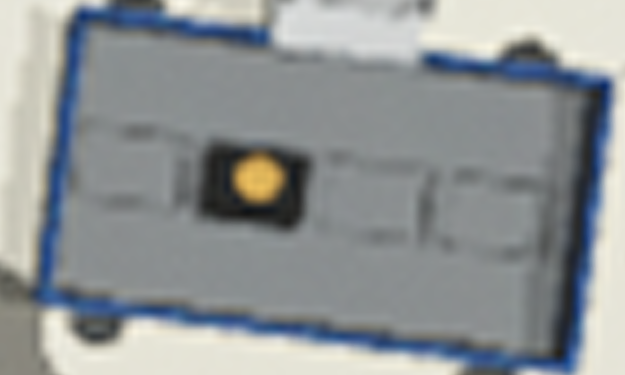

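View pics/s8.png

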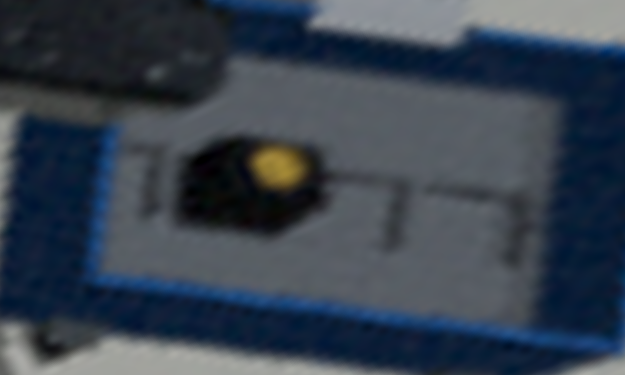

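Run:
```python
from h import *
o=manip.get_obs()
for z in(.16,.021): print(move(o,(.459,-.1315,z),YT))
```

```text
0.0033 0.2599 0.0001 0.2 0.0 -0.1
0.0033 0.2596 0.1391 0.2 0.0 -0.1
```

Emit:
{"fn": "drive_tool", "kwargs": {
  "series": "0.001 0.06 0 0 0 0; 0.002 0.12 0 0 0 0; 0.003 0.18 0 0 0 0; 0.0033 0.24 0 0 0 0; 0.0033 0.26 0 0.2 0 0; 0.0033 0.26 0.04 0.2 0 0; 0.0033 0.26 0.09 0.2 0 0; 0.0033 0.26 0.12 0.2 0 0; 0.0033 0.26 0.139 0.2 0 0; 0.0033 0.26 0.139 0.2 0 0; 0.0033 0.26 0.139 0.2 0 0"
}}

```text
clock: 14.0
tool_pos: [0.4589, -0.1328, 0.0218]
eef_rot: [-0.0, 0.998, -0.067, 0.0]
contact_force: [0.1, -0.3, 0.4]
gripper_width: 0.0459
```

Emit:
{"fn": "drive_tool", "kwargs": {
  "series": "0 0 0 0 0 0; 0 0 0 0 0 0; 0 0 0 0 0 0; 0 0 0 0 0 0; 0 0 0 0 0 0",
  "gripper": -1,
  "newtons": 30
}}

```text
clock: 14.62
tool_pos: [0.4593, -0.1331, 0.0222]
eef_rot: [0.0, 0.998, -0.067, 0.001]
contact_force: [-1.1, -0.8, 6.7]
gripper_width: 0.0274
```

Emit:
{"fn": "drive_tool", "kwargs": {
  "series": "0 0 0.001 0 0 0; 0 0 0.002 0 0 0; 0 0 0.003 0 0 0; 0 0 0.003 0 0 0"
}}

```text
clock: 15.12
tool_pos: [0.4594, -0.1331, 0.0215]
eef_rot: [0.001, 0.998, -0.067, 0.001]
contact_force: [-9.8, 2.0, 42.7]
gripper_width: 0.0275
```

Emit:
{"fn": "drive_tool", "kwargs": {
  "series": "0 0 -0.003 0 0 0; 0 0 -0.006 0 0 0; 0 0 -0.01 0 0 0; 0 0 -0.01 0 0 0"
}}

```text
clock: 15.62
tool_pos: [0.4595, -0.1331, 0.0315]
eef_rot: [0.001, 0.998, -0.067, 0.001]
contact_force: [0.8, -0.6, -0.1]
gripper_width: 0.0267
```

Run:
```python
from h import *
S=manip.read_camera("scene")
cv2.imwrite("pics/s9.png",cv2.resize(S["img"][160:210,330:390],None,fx=10,fy=10,interpolation=cv2.INTER_CUBIC)[:,:,::-1])
```

```text
(no output)
```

View pics/s9.png

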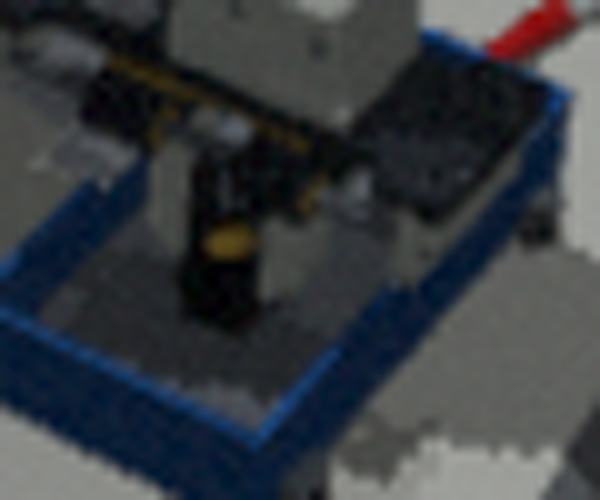

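Emit:
{"fn": "drive_tool", "kwargs": {
  "series": "-0.002 0.0004 0.002 0 0 0; -0.002 0.0004 0.005 0 0 0; -0.002 0.0004 0.008 0 0 0; -0.002 0.0004 0.009 0 0 0; -0.002 0.0004 0.009 0 0 0"
}}

```text
clock: 16.3
tool_pos: [0.4573, -0.1333, 0.0226]
eef_rot: [0.001, 0.998, -0.067, 0.001]
contact_force: [-2.0, 0.0, 7.3]
gripper_width: 0.0272
```

Emit:
{"fn": "drive_tool", "kwargs": {
  "series": "0 0 0 0 0 0; 0 0 0 0 0 0; 0.002 0 0 0 0 0; 0.004 0 0 0 0 0; 0.004 0 0 0 0 0; 0.002 0 0 0 0 0; 0 0 0 0 0 0",
  "gripper": -0.32
}}

```text
clock: 17.18
tool_pos: [0.4574, -0.1333, 0.0226]
eef_rot: [0.001, 0.998, -0.067, 0.001]
contact_force: [0.8, -0.1, 0.6]
gripper_width: 0.0307
```

Run:
```python
from h import *
S=manip.read_camera("scene")
cv2.imwrite("pics/s10.png",cv2.resize(S["img"][160:210,330:390],None,fx=10,fy=10,interpolation=cv2.INTER_CUBIC)[:,:,::-1])
```

```text
(no output)
```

View pics/s10.png

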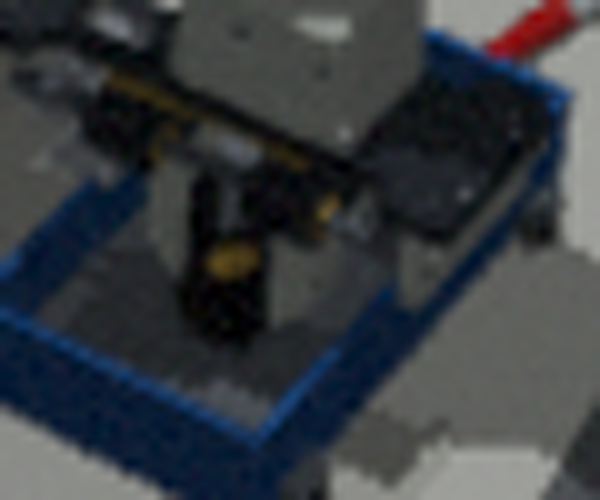

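Now step up and away to look from the top.

Emit:
{"fn": "drive_tool", "kwargs": {
  "series": "0 0 -0.03 0 0 0; 0 0 -0.08 0 0 0; 0 0 -0.12 0 0 0; 0 -0.05 -0.12 0 0 0; 0 -0.11 -0.12 0 0 0; 0 -0.17 -0.12 0 0 0; 0 -0.22 -0.12 0 0 0; 0 -0.22 -0.12 0 0 0"
}}

```text
clock: 18.23
tool_pos: [0.4863, 0.0898, 0.1425]
eef_rot: [-0.0, 0.998, -0.064, 0.001]
contact_force: [-0.4, -0.3, -0.6]
gripper_width: 0.0315
```

```bash
cat > look.py <<'E'
from h import *
import sys
T=manip.read_camera("top");S=manip.read_camera("scene")
for z in(.030,.036): print(z,[b for b in brass(T,z) if b[0][1]<-.04],[b for b in brass(S,z) if b[0][1]<-.04])
a=rect(T,.024,.39,.53,-.28,-.03,.0004);b=rect(S,.024,.39,.53,-.28,-.03,.0004)
cv2.imwrite(f"pics/{sys.argv[1]}.png",np.vstack([a[:,:620],b[:,:620]])[:,:,::-1])
o=manip.get_obs(); print(o["tool_pos"],np.degrees(yawof(o)),o["clock"])
E
python3 look.py l1
```

```text
0.03 [(array([ 0.4584, -0.1327,  0.03  ]), np.int32(28))] [(array([ 0.4607, -0.1364,  0.03  ]), np.int32(16))]
0.036 [(array([ 0.4582, -0.132 ,  0.036 ]), np.int32(28))] [(array([ 0.4584, -0.1308,  0.036 ]), np.int32(16))]
[0.48596629 0.08494732 0.14199672] -7.611619944200753 18.325
```

View pics/l1.png

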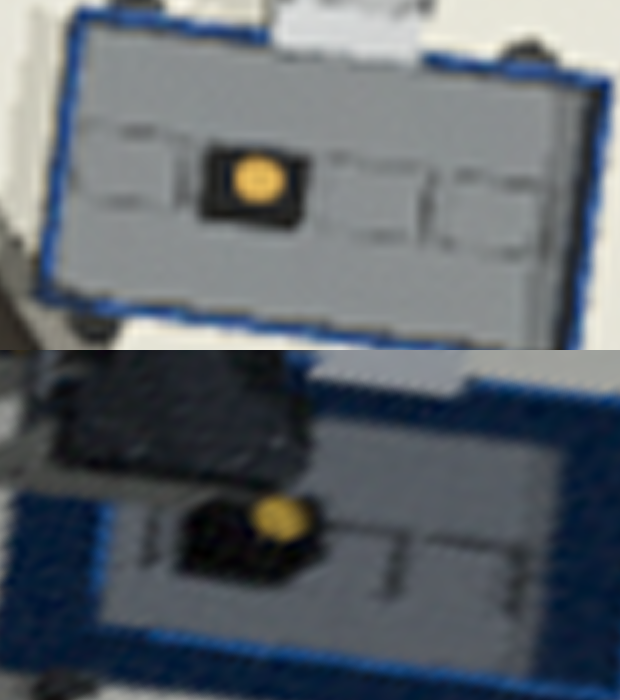

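Run:
```python
from h import *
o=manip.get_obs()
for z in(.142,.045,.036): print(move(o,(.457,-.132,z),YT))
```

```text
0.0000 0.2189 0.0006 0.2 -0.1 -0.1
-0.0001 0.2186 0.0976 0.2 -0.1 -0.1
-0.0001 0.2186 0.1066 0.2 -0.1 -0.1
```

Emit:
{"fn": "drive_tool", "kwargs": {
  "series": "0 0.06 0 0 0 0; 0 0.12 0 0 0 0; 0 0.18 0 0 0 0; 0 0.215 0 0.2 0 0; 0 0.2186 0.02 0.2 0 0; 0 0.2186 0.06 0.2 0 0; 0 0.2186 0.09 0.2 0 0; 0 0.2186 0.1 0.2 0 0; 0 0.2186 0.104 0.2 0 0; 0 0.2186 0.106 0.2 0 0",
  "gripper": -1
}}

```text
clock: 19.58
tool_pos: [0.4576, -0.1325, 0.0372]
eef_rot: [-0.0, 0.998, -0.067, 0.001]
contact_force: [-0.3, -0.7, 0.4]
gripper_width: 0.0004
```

Emit:
{"fn": "drive_tool", "kwargs": {
  "series": "0 0 0.001 0 0 0; 0 0 0.002 0 0 0; 0 0 0.003 0 0 0"
}}

```text
clock: 19.95
tool_pos: [0.4578, -0.1325, 0.0345]
eef_rot: [-0.0, 0.998, -0.067, 0.002]
contact_force: [0.2, 0.2, 3.1]
gripper_width: 0.0004
```

Emit:
{"fn": "drive_tool", "kwargs": {
  "series": "0 0 0.001 0 0 0; 0 0 0.002 0 0 0; 0 0 0.002 0 0 0"
}}

```text
clock: 20.32
tool_pos: [0.4582, -0.1326, 0.0339]
eef_rot: [0.0, 0.998, -0.067, 0.002]
contact_force: [-6.2, 0.4, 23.3]
gripper_width: 0.0003
```

Emit:
{"fn": "drive_tool", "kwargs": {
  "series": "0 0 -0.0012 0 0 0; 0.001 0 -0.0012 0 0 0; 0.002 0 -0.0012 0 0 0; 0.003 0 -0.0012 0 0 0; 0.003 0 0 0 0 0"
}}

```text
clock: 20.95
tool_pos: [0.4613, -0.133, 0.0338]
eef_rot: [0.0, 0.998, -0.067, 0.002]
contact_force: [-0.6, 0.3, -0.3]
gripper_width: 0.0007
```

Emit:
{"fn": "drive_tool", "kwargs": {
  "series": "-0.001 0 -0.001 0 0 0; -0.003 0 -0.001 0 0 0; -0.005 0 -0.001 0 0 0; -0.006 0 -0.001 0 0 0; -0.006 0 0 0 0 0"
}}

```text
clock: 21.58
tool_pos: [0.4569, -0.1324, 0.0345]
eef_rot: [0.001, 0.998, -0.067, 0.004]
contact_force: [4.3, -1.6, 9.6]
gripper_width: 0.0005
```

Emit:
{"fn": "drive_tool", "kwargs": {
  "series": "0 0 -0.03 0 0 0; 0 0 -0.08 0 0 0; 0 0 -0.12 0 0 0; 0 -0.05 -0.12 0 0 0; 0 -0.11 -0.12 0 0 0; 0 -0.17 -0.12 0 0 0; 0 -0.23 -0.12 0 0 0; 0 -0.26 -0.12 0 0 0; 0 -0.26 -0.12 0 0 0",
  "gripper": 0
}}

```text
clock: 22.7
tool_pos: [0.49, 0.1284, 0.1542]
eef_rot: [-0.0, 0.998, -0.064, 0.003]
contact_force: [-0.4, -0.2, 0.9]
gripper_width: 0.0457
```

```bash
python3 look.py l2
python3 - <<'E'
from h import *
S=manip.read_camera("scene")
cv2.imwrite("pics/s11.png",cv2.resize(S["img"][150:220,320:400],None,fx=8,fy=8,interpolation=cv2.INTER_CUBIC)[:,:,::-1])
E
```

```text
0.03 [(array([ 0.458 , -0.1328,  0.03  ]), np.int32(27))] [(array([ 0.4607, -0.1364,  0.03  ]), np.int32(16))]
0.036 [(array([ 0.4579, -0.1321,  0.036 ]), np.int32(27))] [(array([ 0.4584, -0.1308,  0.036 ]), np.int32(16))]
[0.490075   0.12478362 0.15391489] -7.620399712337257 22.8
```

View pics/l2.png

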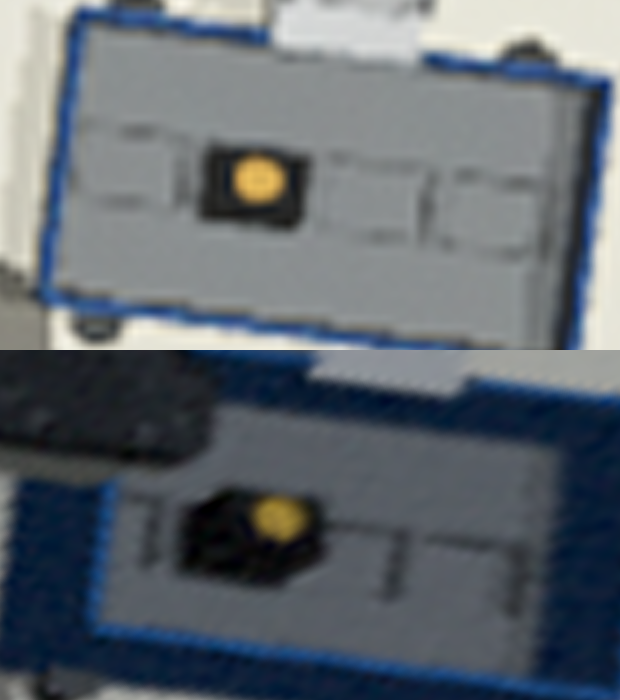

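View pics/s11.png

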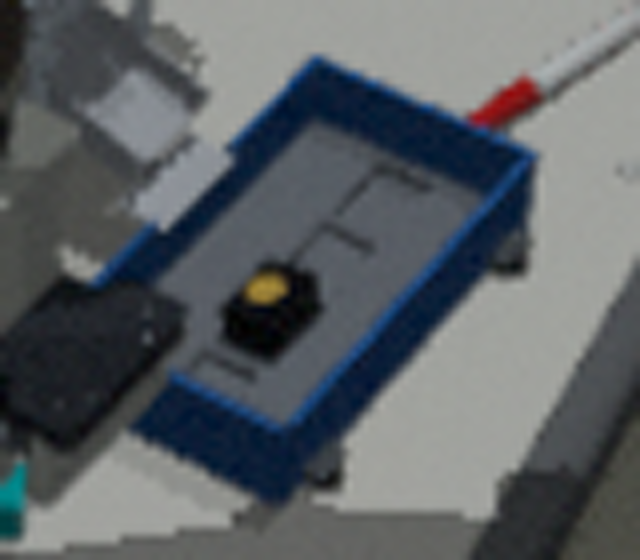

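Run:
```python
from h import *
o=manip.get_obs();print(o["q"].round(2))
p=tubp(-.027,.025); print(p)
for dy in(90,-90):
  for z in(.154,.0165): print(move(o,(*p,z),YT+np.radians(dy)))
```

```text
[ 0.09  0.38 -0.58  1.92  0.27  0.91 -0.76]
[ 0.43131886 -0.12836917]
-0.0245 0.2581 0.0003 0.4 -0.2 -90.1
-0.0255 0.2578 0.1378 0.4 -0.2 -90.1
-0.0245 0.2581 0.0003 -0.2 -0.4 89.9
-0.0255 0.2578 0.1378 -0.2 -0.4 89.9
```

Emit:
{"fn": "drive_tool", "kwargs": {
  "series": "0 0.03 0 0 0 -10; 0 0.06 0 0 0 -20; -0.005 0.09 0 0 0 -30; -0.01 0.12 0 0 0 -40; -0.015 0.15 0 0 0 -50; -0.02 0.18 0 0 0 -60; -0.025 0.21 0 0 0 -70; -0.025 0.235 0 0 0 -80; -0.0245 0.258 0 0.4 -0.2 -90; -0.0245 0.258 0 0.4 -0.2 -90; -0.0245 0.258 0.04 0.4 -0.2 -90; -0.0245 0.258 0.07 0.4 -0.2 -90",
  "gripper": -1
}}

```text
clock: 24.35
tool_pos: [0.4312, -0.1287, 0.0833]
eef_rot: [-0.0, 0.755, 0.656, 0.0]
contact_force: [-0.3, 0.4, 0.0]
gripper_width: 0.0003
```

Run:
```python
from h import *
o=manip.get_obs();print(o["q"].round(2),o["tool_pos"],np.degrees(yawof(o)))
p=tubp(-.027,.025); 
for z in(.06,.0165): print(move(o,(*p,z),YT+np.pi/2))
```

```text
[ 0.82  0.48 -0.84  2.1   0.52  0.77  1.08] [ 0.43117775 -0.12869946  0.08331392] 82.023231150466
0.0003 0.0001 0.0233 -0.0 -0.0 -0.4
0.0003 0.0001 0.0668 -0.0 -0.0 -0.4
```

Emit:
{"fn": "drive_tool", "kwargs": {
  "series": "0 0 0.03 0 0 -0.4; 0 0 0.055 0 0 -0.4; 0 0 0.0665 0 0 -0.4; 0 0 0.0665 0 0 -0.4; 0 0.001 0.0665 0 0 -0.4; 0 0.002 0.0665 0 0 -0.4; 0 0.003 0.0665 0 0 -0.4; 0 0.003 0.0665 0 0 -0.4"
}}

```text
clock: 25.35
tool_pos: [0.4344, -0.1292, 0.017]
eef_rot: [0.0, 0.752, 0.659, 0.0]
contact_force: [-0.3, 0.4, -0.2]
gripper_width: 0.0004
```

Emit:
{"fn": "drive_tool", "kwargs": {
  "series": "0 0.001 0 0 0 0; 0 0.001 0 0 0 0; 0 0.001 0 0 0 0"
}}

```text
clock: 25.72
tool_pos: [0.4353, -0.1293, 0.017]
eef_rot: [0.0, 0.752, 0.659, 0.0]
contact_force: [0.1, 0.6, 0.6]
gripper_width: 0.0002
```

Emit:
{"fn": "drive_tool", "kwargs": {
  "series": "0 0.001 0 0 0 0; 0 0.001 0 0 0 0; 0 0.001 0 0 0 0"
}}

```text
clock: 26.1
tool_pos: [0.4364, -0.1295, 0.017]
eef_rot: [0.0, 0.752, 0.659, 0.0]
contact_force: [0.0, 0.4, 0.5]
gripper_width: 0.0004
```

Emit:
{"fn": "drive_tool", "kwargs": {
  "series": "0 0.001 0 0 0 0; 0 0.001 0 0 0 0; 0 0.001 0 0 0 0"
}}

```text
clock: 26.48
tool_pos: [0.4373, -0.1296, 0.017]
eef_rot: [0.0, 0.752, 0.659, 0.0]
contact_force: [-0.5, -0.6, 0.4]
gripper_width: 0.0002
```

Run:
```python
from h import *
S=manip.read_camera("scene")
cv2.imwrite("pics/s12.png",cv2.resize(S["img"][150:220,320:400],None,fx=8,fy=8,interpolation=cv2.INTER_CUBIC)[:,:,::-1])
print(brass(S,.03),brass(S,.036))
```

```text
[(array([0.5194, 0.0237, 0.03  ]), np.int32(12)), (array([0.3984, 0.03  , 0.03  ]), np.int32(16)), (array([0.4217, 0.1049, 0.03  ]), np.int32(25)), (array([0.4934, 0.2037, 0.03  ]), np.int32(24)), (array([0.4135, 0.1986, 0.03  ]), np.int32(29))] [(array([0.5167, 0.0283, 0.036 ]), np.int32(12)), (array([0.3964, 0.0346, 0.036 ]), np.int32(16)), (array([0.4197, 0.109 , 0.036 ]), np.int32(25)), (array([0.4909, 0.2073, 0.036 ]), np.int32(24)), (array([0.4115, 0.2022, 0.036 ]), np.int32(29))]
```

View pics/s12.png

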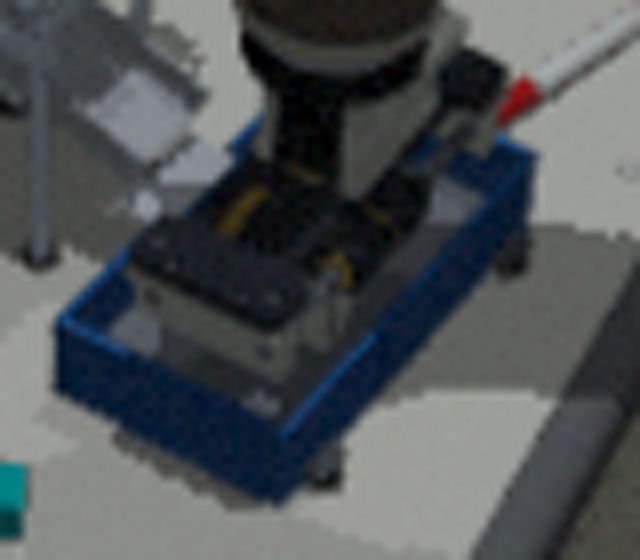

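Emit:
{"fn": "drive_tool", "kwargs": {
  "series": "0 0.001 0 0 0 0; 0 0.0015 0 0 0 0; 0 0.0015 0 0 0 0"
}}

```text
clock: 26.9
tool_pos: [0.4379, -0.1297, 0.0167]
eef_rot: [-0.0, 0.752, 0.659, -0.0]
contact_force: [-4.0, 1.0, 1.5]
gripper_width: 0.0004
```

Emit:
{"fn": "drive_tool", "kwargs": {
  "series": "0 0.001 0 0 0 0; 0 0.0015 0 0 0 0; 0 0.0015 0 0 0 0"
}}

```text
clock: 27.28
tool_pos: [0.4379, -0.1298, 0.0164]
eef_rot: [-0.001, 0.752, 0.659, -0.001]
contact_force: [-5.8, 0.5, 2.1]
gripper_width: 0.0001
```

Emit:
{"fn": "drive_tool", "kwargs": {
  "series": "0 -0.003 0 0 0 0; 0 -0.003 -0.03 0 0 0; 0 0.005 -0.035 0 0 0; 0 0.02 -0.035 0 0 0; 0 0.02 -0.03 0 0 0; 0 0.02 -0.02 0 0 0; 0 0.02 -0.018 0 0 0; 0 0.02 -0.016 0 0 0; 0 0.02 -0.014 0 0 0; 0 0.02 -0.014 0 0 0"
}}

```text
clock: 28.52
tool_pos: [0.4579, -0.1323, 0.0304]
eef_rot: [-0.001, 0.752, 0.659, -0.001]
contact_force: [0.1, 0.5, -0.4]
gripper_width: 0.0004
```

Run:
```python
from h import *
o=manip.get_obs()
print(move(o,(.495,.201,.15),np.radians(25)))
```

```text
0.3353 -0.0076 -0.1197 -0.2 0.1 57.4
```

Emit:
{"fn": "drive_tool", "kwargs": {
  "series": "0 0 -0.04 0 0 0; 0 0 -0.08 0 0 0; 0.02 0 -0.119 0 0 5; 0.07 0 -0.119 0 0 12; 0.12 0 -0.119 0 0 20; 0.17 0 -0.119 0 0 28; 0.22 0 -0.119 0 0 36; 0.27 0 -0.119 0 0 45; 0.31 -0.005 -0.119 0 0 53; 0.335 -0.0076 -0.119 0 0 57.4; 0.335 -0.0076 -0.119 0 0 57.4",
  "gripper": 0
}}

```text
clock: 29.9
tool_pos: [0.4944, 0.2033, 0.1495]
eef_rot: [-0.001, 0.976, 0.218, -0.001]
contact_force: [0.1, 0.0, 0.6]
gripper_width: 0.0462
```

```bash
python3 look.py l3;  python3 - <<'E'
from h import *
S=manip.read_camera("scene");print(brass(S,.024))
cv2.imwrite("pics/s13.png",cv2.resize(S["img"][120:290,250:400],None,fx=4,fy=3.5,interpolation=cv2.INTER_CUBIC)[:,:,::-1])
E
```

```text
0.03 [(array([ 0.4567, -0.1329,  0.03  ]), np.int32(29))] [(array([ 0.4579, -0.1327,  0.03  ]), np.int32(19))]
0.036 [(array([ 0.4566, -0.1322,  0.036 ]), np.int32(29))] [(array([ 0.4556, -0.1271,  0.036 ]), np.int32(19))]
[0.49481157 0.20014357 0.14911497] 25.10372407426698 30.0
[(array([ 0.4601, -0.1388,  0.024 ]), np.int32(18)), (array([0.3998, 0.026 , 0.024 ]), np.int32(13)), (array([0.423, 0.101, 0.024]), np.int32(17)), (array([0.4954, 0.2012, 0.024 ]), np.int32(18)), (array([0.4144, 0.196 , 0.024 ]), np.int32(28))]
```

View pics/l3.png

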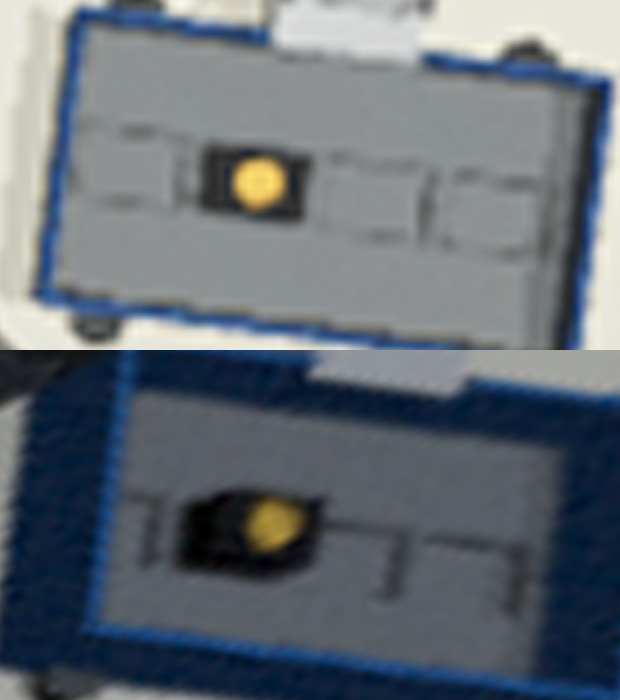

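View pics/s13.png

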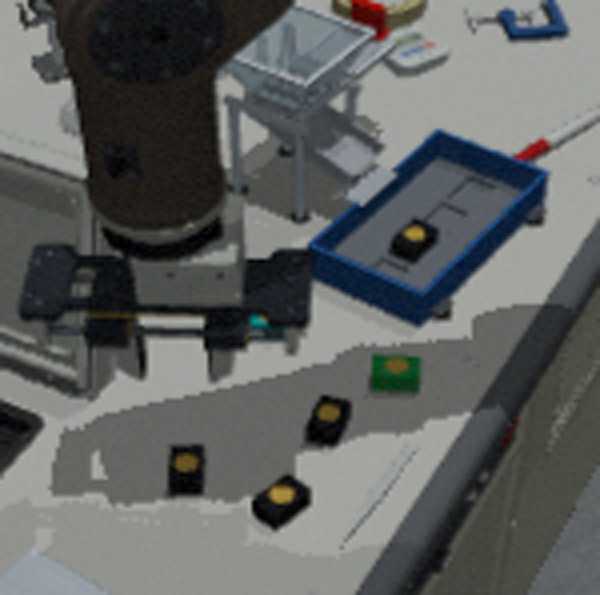

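Run:
```python
from h import *
o=manip.get_obs()
for z in(.04,.009): print(move(o,(.4975,.2014,z),np.radians(25.5)))
```

```text
0.0035 -0.0006 0.1091 -0.0 0.2 -0.5
0.0036 -0.0005 0.1401 -0.0 0.2 -0.5
```

Emit:
{"fn": "drive_tool", "kwargs": {
  "series": "0.0036 -0.0005 0.04 0 0.2 -0.5; 0.0036 -0.0005 0.09 0 0.2 -0.5; 0.0036 -0.0005 0.12 0 0.2 -0.5; 0.0036 -0.0005 0.135 0 0.2 -0.5; 0.0036 -0.0005 0.14 0 0.2 -0.5; 0.0036 -0.0005 0.14 0 0.2 -0.5; 0.0036 -0.0005 0.14 0 0.2 -0.5"
}}

```text
clock: 30.92
tool_pos: [0.4982, 0.2016, 0.0101]
eef_rot: [-0.0, 0.975, 0.221, 0.001]
contact_force: [0.7, 0.5, -0.3]
gripper_width: 0.0457
```

Emit:
{"fn": "drive_tool", "kwargs": {
  "series": "0 0 0 0 0 0; 0 0 0 0 0 0; 0 0 0 0 0 0; 0 0 0 0 0 0; 0 0 0 0 0 0",
  "gripper": -1,
  "newtons": 25
}}

```text
clock: 31.55
tool_pos: [0.4984, 0.2017, 0.0105]
eef_rot: [-0.0, 0.975, 0.221, 0.001]
contact_force: [-0.8, -0.8, 6.5]
gripper_width: 0.0261
```

Emit:
{"fn": "drive_tool", "kwargs": {
  "series": "0 0 0 0 0 0; 0 0 0 0 0 0; 0 0 0 0 0 0; 0 0 -0.04 0 0 0; 0 0 -0.09 0 0 0; -0.05 0 -0.12 0 0 0; -0.11 0 -0.12 0 0 0; -0.17 0 -0.12 0 0 0; -0.17 0 -0.12 0 0 0",
  "gripper": 0
}}

```text
clock: 32.67
tool_pos: [0.3403, 0.1251, 0.1295]
eef_rot: [0.002, 0.975, 0.221, -0.001]
contact_force: [1.1, 0.3, 0.8]
gripper_width: 0.0458
```

Run:
```python
from h import *
T=manip.read_camera("top");S=manip.read_camera("scene")
print(brass(T,.024));print(brass(S,.024))
cv2.imwrite("pics/t14.png",cv2.resize(T["img"][130:280,210:410],None,fx=3,fy=3,interpolation=cv2.INTER_CUBIC)[:,:,::-1])
```

```text
[(array([0.5207, 0.0202, 0.024 ]), np.int32(14)), (array([0.4952, 0.2022, 0.024 ]), np.int32(28)), (array([ 0.4568, -0.1337,  0.024 ]), np.int32(29)), (array([0.4223, 0.1025, 0.024 ]), np.int32(22)), (array([0.4204, 0.1992, 0.024 ]), np.int32(5)), (array([0.3991, 0.0266, 0.024 ]), np.int32(19))]
[(array([0.522, 0.019, 0.024]), np.int32(12)), (array([0.401 , 0.0247, 0.024 ]), np.int32(20)), (array([0.423, 0.101, 0.024]), np.int32(17)), (array([0.497, 0.201, 0.024]), np.int32(28)), (array([0.4155, 0.1966, 0.024 ]), np.int32(24))]
```

View pics/t14.png

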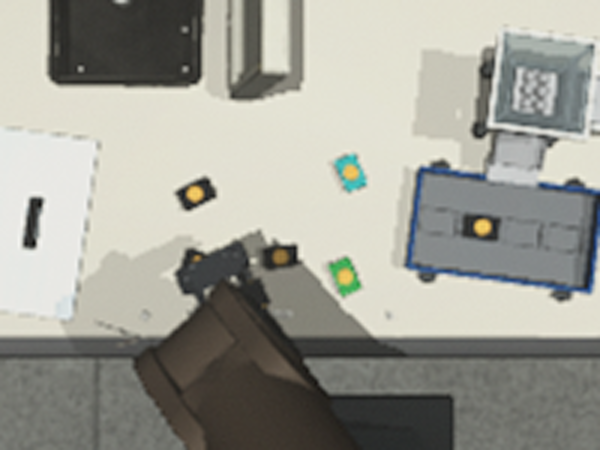

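```bash
sed -i 's/TUB=np.array(.*/TUB=np.array([.4567,-.1572])/' h.py
python3 - <<'E'
from h import *
o=manip.get_obs();print(o["tool_pos"],np.degrees(yawof(o)))
for z in(.13,.009): print(move(o,(.4980,.2023,z),np.radians(25.5)))
print(tubp(0,.075))
E
```

```text
[0.34525416 0.12818871 0.13052803] 25.502732863933733
0.1698 -0.0011 0.0011 0.0 -0.2 0.0
0.1694 -0.0012 0.1221 0.0 -0.2 0.0
[ 0.46655435 -0.08285021]
```

Emit:
{"fn": "drive_tool", "kwargs": {
  "series": "0.06 0 0 0 0 0; 0.12 0 0 0 0 0; 0.16 -0.001 0.01 0 -0.2 0; 0.1695 -0.0012 0.04 0 -0.2 0; 0.1695 -0.0012 0.08 0 -0.2 0; 0.1695 -0.0012 0.11 0 -0.2 0; 0.1695 -0.0012 0.12 0 -0.2 0; 0.1695 -0.0012 0.122 0 -0.2 0; 0.1695 -0.0012 0.122 0 -0.2 0"
}}

```text
clock: 33.9
tool_pos: [0.499, 0.203, 0.0099]
eef_rot: [0.0, 0.975, 0.221, 0.001]
contact_force: [-0.1, -0.1, -0.4]
gripper_width: 0.0459
```

Emit:
{"fn": "drive_tool", "kwargs": {
  "series": "0 0 0 0 0 0; 0 0 0 0 0 0; 0 0 0 0 0 0; 0 0 0 0 0 0; 0 0 0 0 0 0",
  "gripper": -1,
  "newtons": 30
}}

```text
clock: 34.52
tool_pos: [0.4994, 0.203, 0.0105]
eef_rot: [0.0, 0.975, 0.221, 0.001]
contact_force: [-2.0, -0.7, 6.5]
gripper_width: 0.0255
```

Run:
```python
from h import *
o=manip.get_obs();print(o["tool_pos"],np.degrees(yawof(o)))
p=tubp(0,.075)
for z in(.15,.03): print(move(o,(*p,z),YT))
```

```text
[0.49936416 0.20304306 0.01052032] 25.48776379925326
-0.1523 0.2440 -0.1396 0.0 -0.1 33.0
-0.1526 0.2440 -0.0196 0.0 -0.1 33.0
```

Emit:
{"fn": "drive_tool", "kwargs": {
  "series": "0 0 -0.05 0 0 0; 0 0 -0.1 0 0 0; -0.02 0.04 -0.14 0 0 8; -0.05 0.09 -0.14 0 0 16; -0.09 0.14 -0.14 0 0 24; -0.12 0.19 -0.14 0 0 30; -0.152 0.244 -0.14 0 0 33; -0.1525 0.244 -0.14 0 -0.1 33; -0.1525 0.244 -0.1 0 -0.1 33; -0.1525 0.244 -0.06 0 -0.1 33; -0.1525 0.244 -0.03 0 -0.1 33; -0.1525 0.244 -0.02 0 -0.1 33"
}}

```text
clock: 36.02
tool_pos: [0.4656, -0.0819, 0.029]
eef_rot: [-0.0, 0.998, -0.065, -0.001]
contact_force: [-0.3, -0.1, -0.6]
gripper_width: 0.0256
```

Emit:
{"fn": "drive_tool", "kwargs": {
  "series": "0 0 0 0 0 0; 0 0 0 0 0 0"
}}

```text
clock: 36.28
tool_pos: [0.4664, -0.0816, 0.0299]
eef_rot: [-0.0, 0.998, -0.065, -0.0]
contact_force: [0.2, -0.2, -0.2]
gripper_width: 0.0256
```

Run:
```python
from h import *
o=manip.get_obs();print(o["tool_pos"],np.degrees(yawof(o)))
p=tubp(0,.075)
for z in(.024,.018): print(move(o,(*p,z),YT))
```

```text
[ 0.46637293 -0.08163103  0.02993111] -7.409786824219105
0.0003 0.0012 0.0059 -0.0 0.0 0.1
0.0003 0.0012 0.0119 -0.0 0.0 0.1
```

Emit:
{"fn": "drive_tool", "kwargs": {
  "series": "0.0003 0.0012 0.003 0 0 0.1; 0.0003 0.0012 0.006 0 0 0.1; 0.0003 0.0012 0.008 0 0 0.1; 0.0003 0.0012 0.0095 0 0 0.1; 0.0003 0.0012 0.0095 0 0 0.1"
}}

```text
clock: 36.9
tool_pos: [0.4664, -0.0829, 0.0203]
eef_rot: [-0.0, 0.998, -0.065, -0.001]
contact_force: [-1.4, -0.4, -0.6]
gripper_width: 0.0261
```

Emit:
{"fn": "drive_tool", "kwargs": {
  "series": "0 0 0.002 0 0 0; 0 0 0.003 0 0 0; 0 0 0.004 0 0 0; 0 0 0.004 0 0 0"
}}

```text
clock: 37.4
tool_pos: [0.4664, -0.0828, 0.0165]
eef_rot: [-0.0, 0.998, -0.065, -0.001]
contact_force: [-2.8, 0.9, 4.9]
gripper_width: 0.0256
```

Run:
```python
from h import *
o=manip.get_obs();print(o["tool_pos"],np.degrees(yawof(o)))
for z in(.13,.009): print(move(o,(.4253,.1012,z),np.radians(7)))
```

```text
[ 0.46638265 -0.08276659  0.01651249] -7.4961631463866905
-0.0649 -0.1771 -0.1133 -0.0 0.1 -14.5
-0.0647 -0.1770 0.0077 -0.0 0.1 -14.5
```

Emit:
{"fn": "drive_tool", "kwargs": {
  "series": "0 0 0 0 0 0; 0 0 0 0 0 0; 0 0 -0.01 0 0 0; 0 0 -0.05 0 0 0; 0 0 -0.1 0 0 0; -0.02 -0.05 -0.113 0 0 -5; -0.04 -0.11 -0.113 0 0 -10; -0.065 -0.165 -0.11 0 0.1 -14.5; -0.065 -0.177 -0.09 0 0.1 -14.5; -0.065 -0.177 -0.04 0 0.1 -14.5; -0.065 -0.177 -0.02 0 0.1 -14.5; -0.065 -0.177 -0.02 0 0.1 -14.5",
  "gripper": 0
}}

```text
clock: 38.9
tool_pos: [0.4241, 0.101, 0.0361]
eef_rot: [0.0, 0.998, 0.061, -0.001]
contact_force: [-0.4, -0.2, 0.0]
gripper_width: 0.046
```

```bash
python3 look.py l4
python3 - <<'E'
from h import *
o=manip.get_obs();print(o["tool_pos"],np.degrees(yawof(o)),o["gripper_width"])
for z in(.009,): print(move(o,(.4253,.1012,z),np.radians(7)))
S=manip.read_camera("scene")
cv2.imwrite("pics/s14.png",cv2.resize(S["img"][150:290,270:400],None,fx=4.5,fy=4,interpolation=cv2.INTER_CUBIC)[:,:,::-1])
E
```

```text
0.03 [(array([ 0.4632, -0.0836,  0.03  ]), np.int32(29)), (array([ 0.4567, -0.1329,  0.03  ]), np.int32(29))] [(array([ 0.4578, -0.1332,  0.03  ]), np.int32(18))]
0.036 [(array([ 0.4631, -0.083 ,  0.036 ]), np.int32(29)), (array([ 0.4566, -0.1322,  0.036 ]), np.int32(29))] [(array([ 0.4556, -0.1276,  0.036 ]), np.int32(18))]
[0.42550728 0.10142093 0.03752625] 7.002978017433846 39.0
[0.42550728 0.10142093 0.03752625] 7.002978017433846 0.04559497685981377
-0.0003 0.0002 0.0285 -0.0 -0.1 0.0
```

View pics/l4.png

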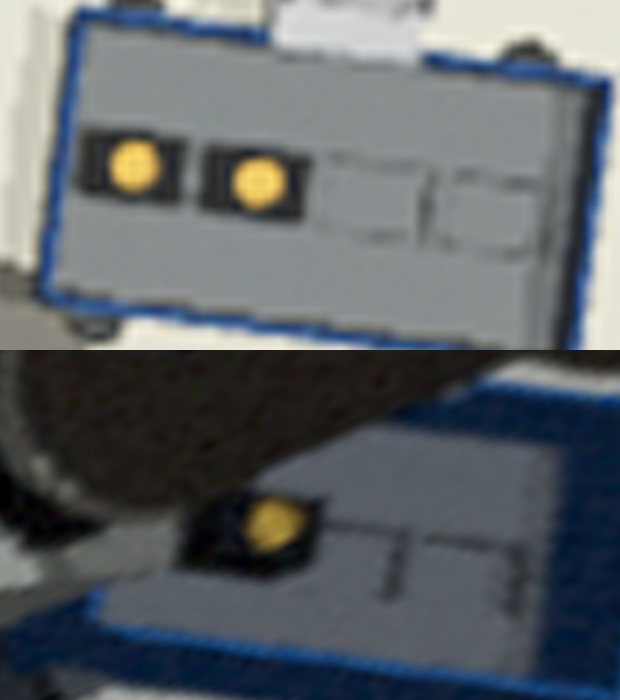

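View pics/s14.png

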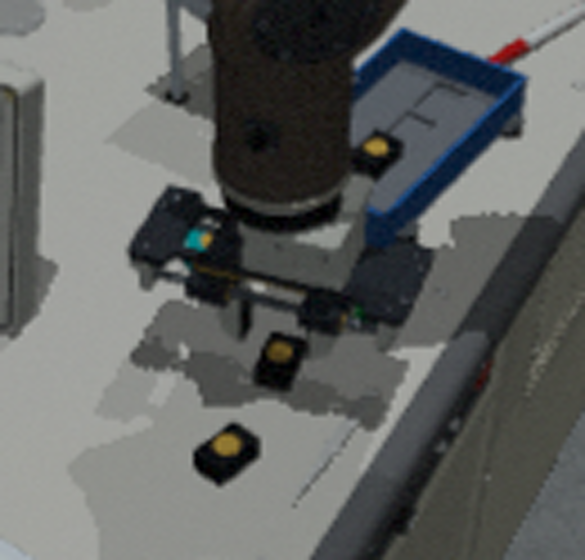

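Two blocks are seated (brass centred at (133,165) and (258,181) in the top crop). The gripper is lined up over the third block, so I go down and grip it.

Emit:
{"fn": "drive_tool", "kwargs": {
  "series": "0 0 0.015 0 0 0; 0 0 0.025 0 0 0; 0 0 0.0285 0 0 0; 0 0 0.0285 0 0 0; 0 0 0.0285 0 0 0"
}}

```text
clock: 39.67
tool_pos: [0.426, 0.1016, 0.0094]
eef_rot: [-0.0, 0.998, 0.061, 0.001]
contact_force: [0.4, 0.6, 0.9]
gripper_width: 0.0461
```

Emit:
{"fn": "drive_tool", "kwargs": {
  "series": "0 0 0 0 0 0; 0 0 0 0 0 0; 0 0 0 0 0 0; 0 0 0 0 0 0; 0 0 0 0 0 0",
  "gripper": -1,
  "newtons": 30
}}

```text
clock: 40.3
tool_pos: [0.426, 0.1015, 0.0095]
eef_rot: [-0.0, 0.998, 0.061, 0.001]
contact_force: [-0.3, 0.2, 4.2]
gripper_width: 0.0256
```

Run:
```python
from h import *
o=manip.get_obs();print(o["tool_pos"],np.degrees(yawof(o)),o["gripper_width"])
p=tubp(0,-.025)
for z in(.15,.03): print(p,move(o,(*p,z),YT))
```

```text
[0.42603232 0.10153512 0.00951226] 6.992711027390076 0.02559678386134256
[ 0.45341522 -0.18198326] -0.0070 0.2847 -0.1407 -0.1 -0.2 14.5
[ 0.45341522 -0.18198326] -0.0073 0.2847 -0.0207 -0.1 -0.2 14.5
```

Emit:
{"fn": "drive_tool", "kwargs": {
  "series": "0 0 -0.05 0 0 0; 0 0 -0.1 0 0 0; -0.002 0.05 -0.14 0 0 4; -0.004 0.11 -0.14 0 0 8; -0.006 0.17 -0.14 0 0 12; -0.007 0.23 -0.14 0 0 14.5; -0.007 0.28 -0.14 0 0 14.5; -0.0072 0.2847 -0.14 0 -0.2 14.5; -0.0072 0.2847 -0.1 0 -0.2 14.5; -0.0072 0.2847 -0.06 0 -0.2 14.5; -0.0072 0.2847 -0.03 0 -0.2 14.5; -0.0072 0.2847 -0.021 0 -0.2 14.5"
}}

```text
clock: 41.8
tool_pos: [0.4523, -0.1805, 0.0288]
eef_rot: [-0.001, 0.998, -0.065, -0.002]
contact_force: [0.3, -0.1, 0.3]
gripper_width: 0.0256
```

Emit:
{"fn": "drive_tool", "kwargs": {
  "series": "0 0 0 0 0 0; 0 0 0 0 0 0"
}}

```text
clock: 42.05
tool_pos: [0.453, -0.1803, 0.0298]
eef_rot: [-0.001, 0.998, -0.064, -0.001]
contact_force: [0.4, 0.0, -0.5]
gripper_width: 0.0257
```

Run:
```python
from h import *
o=manip.get_obs();print(o["tool_pos"],np.degrees(yawof(o)),o["gripper_width"])
p=tubp(0,-.025)
for z in(.02,): print(move(o,(*p,z),YT))
```

```text
[ 0.45304731 -0.18033584  0.02977132] -7.393427462191632 0.025682966688375927
0.0006 0.0016 0.0098 -0.1 0.2 0.2
```

Emit:
{"fn": "drive_tool", "kwargs": {
  "series": "0.0005 0.0016 0.003 0 0.2 0.2; 0.0005 0.0016 0.006 0 0.2 0.2; 0.0005 0.0016 0.008 0 0.2 0.2; 0.0005 0.0016 0.01 0 0.2 0.2; 0.0005 0.0016 0.01 0 0.2 0.2"
}}

```text
clock: 42.68
tool_pos: [0.4532, -0.182, 0.0196]
eef_rot: [-0.001, 0.998, -0.066, 0.0]
contact_force: [0.0, 0.0, -0.4]
gripper_width: 0.0254
```

Emit:
{"fn": "drive_tool", "kwargs": {
  "series": "0 0 0.002 0 0 0; 0 0 0.003 0 0 0; 0 0 0.0043 0 0 0; 0 0 0.0043 0 0 0"
}}

```text
clock: 43.18
tool_pos: [0.4538, -0.1821, 0.0163]
eef_rot: [-0.0, 0.998, -0.066, 0.001]
contact_force: [-5.5, 1.9, 15.8]
gripper_width: 0.0254
```

Run:
```python
from h import *
o=manip.get_obs();print(o["tool_pos"],np.degrees(yawof(o)))
for z in(.13,.009): print(move(o,(.4168,.1962,z),np.radians(-16.5)))
```

```text
[ 0.45380116 -0.18214721  0.01628403] -7.6018250107914875
-0.0865 -0.3703 -0.1135 -0.1 -0.1 8.9
-0.0867 -0.3701 0.0075 -0.1 -0.1 8.9
```

Emit:
{"fn": "drive_tool", "kwargs": {
  "series": "0 0 0 0 0 0; 0 0 0 0 0 0; 0 0 -0.01 0 0 0; 0 0 -0.05 0 0 0; 0 0 -0.11 0 0 0; -0.01 -0.05 -0.113 0 0 2; -0.025 -0.11 -0.113 0 0 4; -0.04 -0.17 -0.113 0 0 6; -0.055 -0.23 -0.113 0 0 9; -0.07 -0.29 -0.113 0 0 9; -0.085 -0.35 -0.113 0 0 9; -0.0865 -0.37 -0.1 0 0 8.9",
  "gripper": 0
}}

```text
clock: 44.68
tool_pos: [0.4163, 0.2008, 0.1178]
eef_rot: [-0.002, 0.99, -0.141, 0.002]
contact_force: [-0.0, -0.7, -0.6]
gripper_width: 0.0455
```

```bash
python3 look.py l5
python3 - <<'E'
from h import *
o=manip.get_obs();print(o["tool_pos"],np.degrees(yawof(o)),o["gripper_width"])
S=manip.read_camera("scene");print(brass(S,.024)); print(brass(manip.read_camera("top"),.024))
o=manip.get_obs()
for z in(.06,.009,): print(move(o,(.4168,.1962,z),np.radians(-16.5)))
E
```

```text
0.03 [(array([ 0.4632, -0.0836,  0.03  ]), np.int32(29)), (array([ 0.4567, -0.1329,  0.03  ]), np.int32(29)), (array([ 0.4512, -0.1819,  0.03  ]), np.int32(29))] [(array([ 0.4517, -0.1822,  0.03  ]), np.int32(18)), (array([ 0.4578, -0.1332,  0.03  ]), np.int32(18)), (array([ 0.465 , -0.0844,  0.03  ]), np.int32(19))]
0.036 [(array([ 0.4631, -0.083 ,  0.036 ]), np.int32(29)), (array([ 0.4566, -0.1322,  0.036 ]), np.int32(29)), (array([ 0.4511, -0.181 ,  0.036 ]), np.int32(29))] [(array([ 0.4494, -0.1763,  0.036 ]), np.int32(18)), (array([ 0.4556, -0.1276,  0.036 ]), np.int32(18)), (array([ 0.4626, -0.079 ,  0.036 ]), np.int32(19))]
[0.41584652 0.19869595 0.11623173] -16.23122270398068 44.775
[0.41584652 0.19869595 0.11623173] -16.23122270398068 0.045976205912209654
[(array([ 0.4539, -0.1882,  0.024 ]), np.int32(18)), (array([ 0.4601, -0.1388,  0.024 ]), np.int32(18)), (array([ 0.4673, -0.0897,  0.024 ]), np.int32(19)), (array([0.4005, 0.0249, 0.024 ]), np.int32(13)), (array([0.4148, 0.1958, 0.024 ]), np.int32(19))]
[(array([0.5207, 0.0202, 0.024 ]), np.int32(14)), (array([ 0.4634, -0.0841,  0.024 ]), np.int32(29)), (array([ 0.4568, -0.1337,  0.024 ]), np.int32(29)), (array([ 0.4513, -0.1829,  0.024 ]), np.int32(29)), (array([0.3991, 0.0266, 0.024 ]), np.int32(19))]
0.0001 -0.0008 0.0565 -0.0 -0.1 0.0
-0.0000 -0.0007 0.1075 -0.0 -0.1 0.0
```

View pics/l5.png

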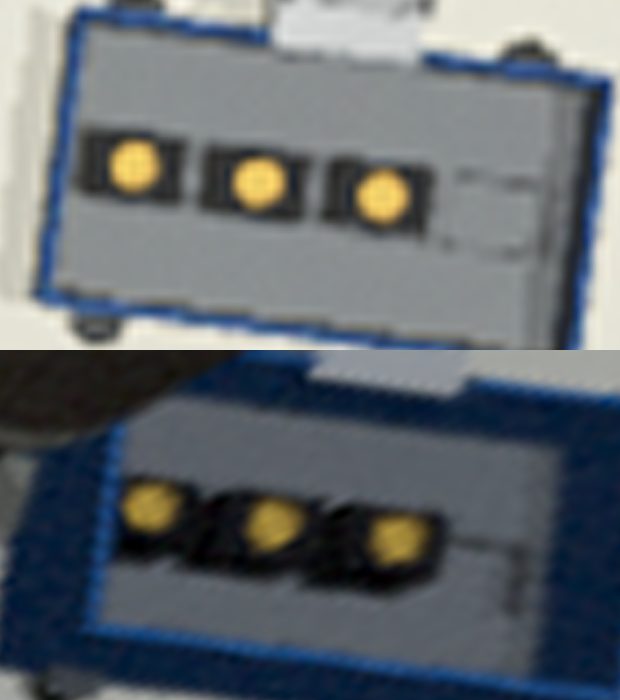

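Three brass inlays are in the row, at (133,165), (258,181) and (382,195), all level and in pockets 3, 2 and 1. Next is block D.

Emit:
{"fn": "drive_tool", "kwargs": {
  "series": "0 -0.0007 0.04 0 0 0; 0 -0.0007 0.08 0 0 0; 0 -0.0007 0.1 0 0 0; 0 -0.0007 0.107 0 0 0; 0 -0.0007 0.107 0 0 0; 0 -0.0007 0.107 0 0 0"
}}

```text
clock: 45.62
tool_pos: [0.4176, 0.1961, 0.0105]
eef_rot: [-0.001, 0.99, -0.144, 0.001]
contact_force: [-0.6, 0.6, 0.5]
gripper_width: 0.046
```

Emit:
{"fn": "drive_tool", "kwargs": {
  "series": "0 0 0 0 0 0; 0 0 0 0 0 0; 0 0 0 0 0 0; 0 0 0 0 0 0; 0 0 0 0 0 0",
  "gripper": -1,
  "newtons": 30
}}

```text
clock: 46.25
tool_pos: [0.4178, 0.1962, 0.0108]
eef_rot: [-0.001, 0.99, -0.144, 0.002]
contact_force: [-0.4, -0.7, 6.0]
gripper_width: 0.0257
```

Run:
```python
from h import *
o=manip.get_obs();print(o["tool_pos"],np.degrees(yawof(o)),o["gripper_width"])
p=tubp(0,-.075)
for z in(.15,.03): print(p,move(o,(*p,z),YT))
```

```text
[0.41776991 0.19616673 0.01082785] -16.502540213703384 0.025714006946755966
[ 0.44684565 -0.23154979] 0.1498 0.4016 -0.1393 -0.1 -0.2 -9.0
[ 0.44684565 -0.23154979] 0.1494 0.4018 -0.0193 -0.1 -0.2 -9.0
```

Emit:
{"fn": "drive_tool", "kwargs": {
  "series": "0 0 -0.05 0 0 0; 0 0 -0.1 0 0 0; 0.02 0.05 -0.14 0 0 -2; 0.04 0.11 -0.14 0 0 -4; 0.06 0.17 -0.14 0 0 -6; 0.08 0.23 -0.14 0 0 -9; 0.11 0.29 -0.14 0 0 -9; 0.13 0.35 -0.14 0 0 -9; 0.1495 0.4018 -0.14 0 -0.2 -9; 0.1495 0.4018 -0.12 0 -0.2 -9; 0.1495 0.4018 -0.07 0 -0.2 -9; 0.1495 0.4018 -0.03 0 -0.2 -9"
}}

```text
clock: 47.75
tool_pos: [0.4464, -0.2317, 0.0391]
eef_rot: [-0.001, 0.998, -0.066, -0.0]
contact_force: [0.2, -0.3, -1.6]
gripper_width: 0.0258
```

Emit:
{"fn": "drive_tool", "kwargs": {
  "series": "0 0 0.002 0 0 0; 0 0 0.002 0 0 0"
}}

```text
clock: 48.0
tool_pos: [0.4468, -0.2317, 0.0379]
eef_rot: [-0.001, 0.998, -0.066, -0.0]
contact_force: [-0.5, -0.5, -0.3]
gripper_width: 0.0258
```

Run:
```python
from h import *
o=manip.get_obs();print(o["tool_pos"],np.degrees(yawof(o)),o["gripper_width"],o["contact_force"])
p=tubp(0,-.075)
for z in(.0205,): print(move(o,(*p,z),YT))
```

```text
[ 0.44681116 -0.2316802   0.03791501] -7.523425020042282 0.025802092616013555 [-0.54700475 -0.46881365 -0.2757976 ]
0.0000 -0.0001 0.0174 -0.1 0.0 0.0
```

Emit:
{"fn": "drive_tool", "kwargs": {
  "series": "0 0 0.007 0 0 0; 0 0 0.011 0 0 0; 0 0 0.014 0 0 0; 0 0 0.0165 0 0 0; 0 0 0.018 0 0 0; 0 0 0.018 0 0 0"
}}

```text
clock: 48.75
tool_pos: [0.4467, -0.2316, 0.0198]
eef_rot: [-0.001, 0.998, -0.066, -0.0]
contact_force: [-0.6, 0.2, -0.2]
gripper_width: 0.026
```

Emit:
{"fn": "drive_tool", "kwargs": {
  "series": "0 0 0.002 0 0 0; 0 0 0.003 0 0 0; 0 0 0.003 0 0 0"
}}

```text
clock: 49.12
tool_pos: [0.4467, -0.2315, 0.0169]
eef_rot: [-0.001, 0.998, -0.066, -0.0]
contact_force: [-1.2, -0.3, 2.5]
gripper_width: 0.0254
```

Run:
```python
from h import *
o=manip.get_obs()
p=tubp(.15,-.115)
for z in(.26,.136): print(p,move(o,(*p,z),YT))
```

```text
[ 0.59028958 -0.29091172] 0.1500 0.0397 -0.2432 -0.1 0.0 0.0
[ 0.59028958 -0.29091172] 0.1501 0.0399 -0.1192 -0.1 0.0 0.0
```

Emit:
{"fn": "drive_tool", "kwargs": {
  "series": "0 0 0 0 0 0; 0 0 0 0 0 0; 0 0 -0.01 0 0 0; 0 0 -0.06 0 0 0; 0 0 -0.12 0 0 0; 0 0 -0.18 0 0 0; 0 0.01 -0.243 0 0 0; 0.05 0.03 -0.243 0 0 0; 0.11 0.04 -0.243 0 0 0; 0.15 0.04 -0.243 0 0 0; 0.15 0.04 -0.243 0 0 0; 0.15 0.04 -0.243 0 0 0",
  "gripper": 0.2
}}

```text
clock: 50.62
tool_pos: [0.5897, -0.2909, 0.2599]
eef_rot: [-0.001, 0.998, -0.065, -0.0]
contact_force: [0.5, -0.1, 0.8]
gripper_width: 0.055
```

```bash
python3 look.py l6
python3 - <<'E'
from h import *
o=manip.get_obs()
for z in(.136,): print(move(o,(*tubp(.15,-.115),z),YT))
S=manip.read_camera("scene")
cv2.imwrite("pics/s16.png",cv2.resize(S["img"][60:220,280:420],None,fx=4,fy=3.7,interpolation=cv2.INTER_CUBIC)[:,:,::-1])
E
```

```text
0.03 [(array([ 0.4632, -0.0836,  0.03  ]), np.int32(29)), (array([ 0.4565, -0.1326,  0.03  ]), np.int32(30)), (array([ 0.4516, -0.1821,  0.03  ]), np.int32(30)), (array([ 0.4444, -0.2313,  0.03  ]), np.int32(26))] [(array([ 0.4452, -0.2311,  0.03  ]), np.int32(10)), (array([ 0.4531, -0.1826,  0.03  ]), np.int32(15)), (array([ 0.4578, -0.1333,  0.03  ]), np.int32(16)), (array([ 0.4651, -0.0842,  0.03  ]), np.int32(16))]
0.036 [(array([ 0.4631, -0.083 ,  0.036 ]), np.int32(29)), (array([ 0.4564, -0.1319,  0.036 ]), np.int32(30)), (array([ 0.4515, -0.1812,  0.036 ]), np.int32(30)), (array([ 0.4443, -0.2302,  0.036 ]), np.int32(26))] [(array([ 0.443 , -0.2249,  0.036 ]), np.int32(10)), (array([ 0.4508, -0.1767,  0.036 ]), np.int32(15)), (array([ 0.4555, -0.1277,  0.036 ]), np.int32(16)), (array([ 0.4627, -0.0788,  0.036 ]), np.int32(16))]
[ 0.58925705 -0.29134425  0.26031856] -7.534435182471451 50.725
0.0010 -0.0004 0.1243 -0.1 0.0 0.0
```

View pics/l6.png

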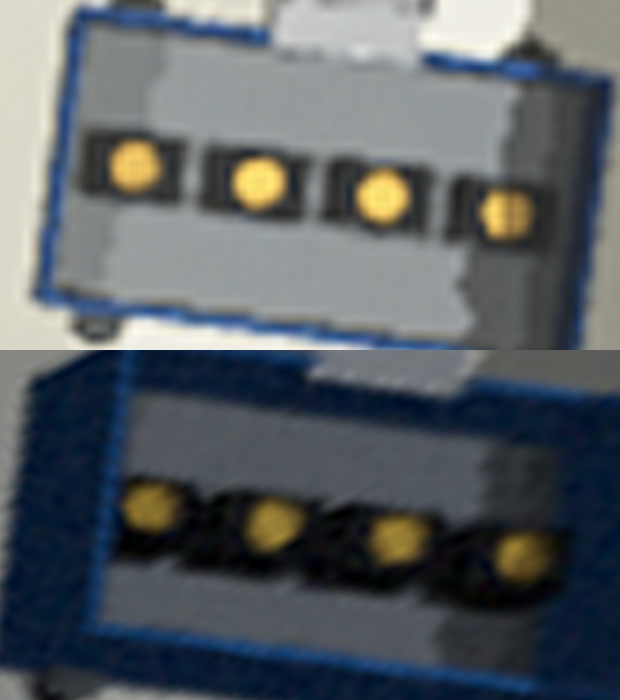

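View pics/s16.png

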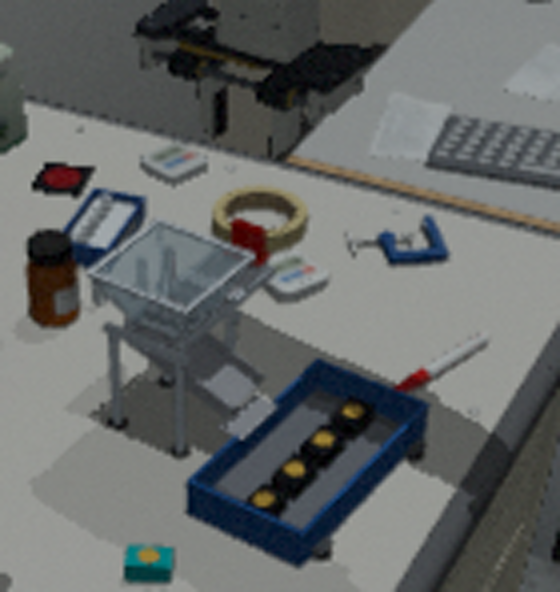

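Emit:
{"fn": "drive_tool", "kwargs": {
  "series": "0.001 0 0.05 0 0 0; 0.001 0 0.08 0 0 0; 0.001 0 0.1 0 0 0; 0.001 0 0.115 0 0 0; 0.001 0 0.124 0 0 0; 0.001 0 0.124 0 0 0"
}}

```text
clock: 51.52
tool_pos: [0.59, -0.2915, 0.1363]
eef_rot: [-0.0, 0.998, -0.066, -0.0]
contact_force: [0.5, 0.4, 0.7]
gripper_width: 0.0551
```

Emit:
{"fn": "drive_tool", "kwargs": {
  "series": "0 0 0 0 0 0; 0 0 0 0 0 0; 0 0 0 0 0 0; 0 0 0 0 0 0",
  "gripper": -1,
  "newtons": 25
}}

```text
clock: 52.02
tool_pos: [0.5895, -0.2915, 0.1368]
eef_rot: [-0.0, 0.998, -0.066, -0.001]
contact_force: [-4.5, 0.9, 5.3]
gripper_width: 0.0337
```

Emit:
{"fn": "drive_tool", "kwargs": {
  "series": "0 0.008 0 0 0 0; 0 0.018 0 0 0 0; 0 0.028 0 0 0 0; 0 0.038 0 0 0 0; 0 0.048 0 0 0 0; 0 0.056 0 0 0 0; 0 0.057 0 0 0 0; 0 0.057 0 0 0 0; 0 0.057 0 0 0 0; 0 0.057 0 0 0 0; 0 0.057 0 0 0 0; 0 0.057 0 0 0 0"
}}

```text
clock: 53.52
tool_pos: [0.5827, -0.3416, 0.1368]
eef_rot: [-0.004, 0.998, -0.064, -0.001]
contact_force: [-5.3, 20.5, 7.7]
gripper_width: 0.0341
```

```bash
cat > v.py <<'E'
from h import *
import sys
S=manip.read_camera("scene");T=manip.read_camera("top")
a=cv2.resize(S["img"][70:220,285:405],None,fx=3.3,fy=3.3,interpolation=cv2.INTER_CUBIC);b=cv2.resize(T["img"][120:250,330:450],None,fx=3.3,fy=3.3,interpolation=cv2.INTER_CUBIC)
b=cv2.copyMakeBorder(b,0,a.shape[0]-b.shape[0],0,0,0)
cv2.imwrite(f"pics/{sys.argv[1]}.png",np.hstack([a,b])[:,:,::-1])
E
python3 v.py v1
```

```text
(no output)
```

View pics/v1.png

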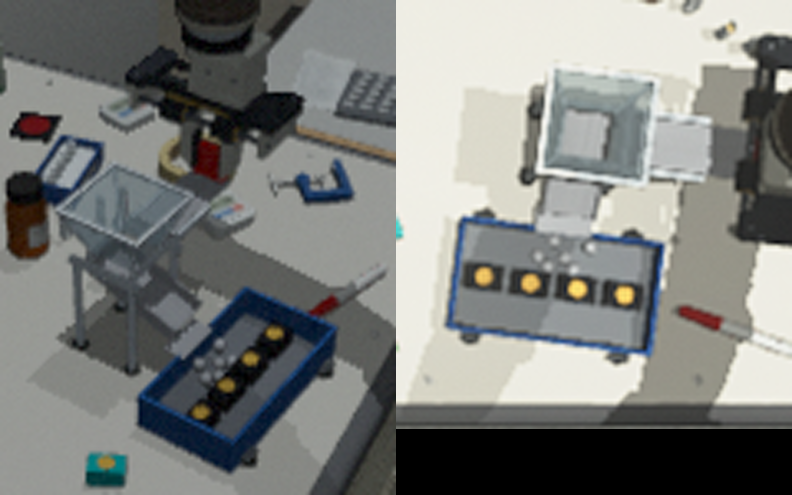

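Run:
```python
from h import *
S=manip.read_camera("scene");T=manip.read_camera("top")
a=cv2.resize(S["img"][155:200,325:370],None,fx=9,fy=9,interpolation=cv2.INTER_CUBIC);b=cv2.resize(T["img"][135:215,355:400],None,fx=7,fy=7,interpolation=cv2.INTER_CUBIC)
h=max(a.shape[0],b.shape[0]);f=lambda x:cv2.copyMakeBorder(x,0,h-x.shape[0],0,0,0)
cv2.imwrite("pics/balls.png",np.hstack([f(a),f(b)])[:,:,::-1])
im=rect(T,.166,.5,.68,-.40,-.2,.0005).astype(int); mk=((im[:,:,0]-im[:,:,1])>60).astype(np.uint8);print(mk.sum())
```

```text
0
```

View pics/balls.png

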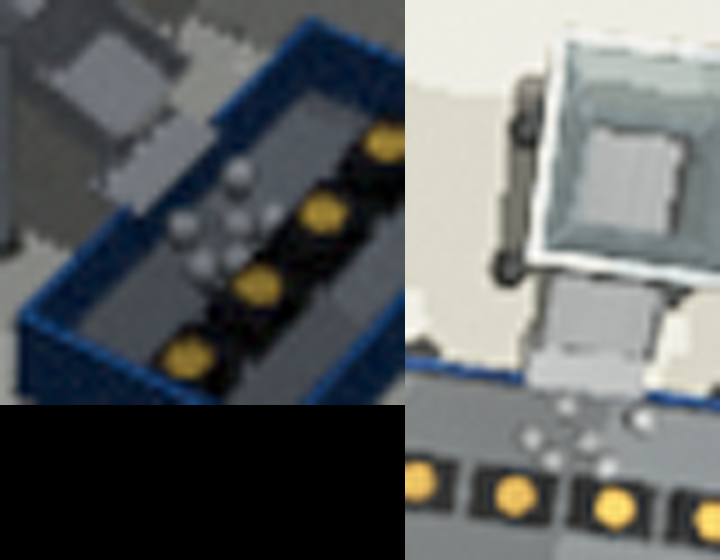

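Emit:
{"fn": "drive_tool", "kwargs": {
  "series": "0 0.003 0 0 0 0; 0 0.004 0 0 0 0; 0 0.004 0 0 0 0"
}}

```text
clock: 54.1
tool_pos: [0.5827, -0.3415, 0.1369]
eef_rot: [-0.007, 0.998, -0.062, -0.002]
contact_force: [-4.5, 14.3, 6.5]
gripper_width: 0.034
```

Run:
```python
from h import *
S=manip.read_camera("scene")
c0=dict(S);c0["img"]=cv2.imread("pics/scene0.png")[:,:,::-1]
for c in(c0,S):
    im=rect(c,.166,.50,.70,-.42,-.2,.0005); i=im.astype(int); mk=((i[:,:,0]-i[:,:,1]>50)&(i[:,:,0]-i[:,:,2]>50)).astype(np.uint8)
    cs,_=cv2.findContours(mk,cv2.RETR_EXTERNAL,cv2.CHAIN_APPROX_NONE)
    for k in cs:
        if cv2.contourArea(k)>300: x,y,w,h=cv2.boundingRect(k);print("y",-.2-x*.0005,-.2-(x+w)*.0005,"x",.7-y*.0005,.7-(y+h)*.0005)
    cv2.imwrite("pics/g%d.png"%(c is S),im[:,:,::-1])
g=np.hstack([cv2.imread("pics/g0.png")[:,:400],cv2.imread("pics/g1.png")[:,:400]]);cv2.imwrite("pics/g.png",g)
```

```text
y -0.24300000000000002 -0.3035 x 0.603 0.5479999999999999
y -0.2915 -0.35050000000000003 x 0.595 0.5515
```

View pics/g.png

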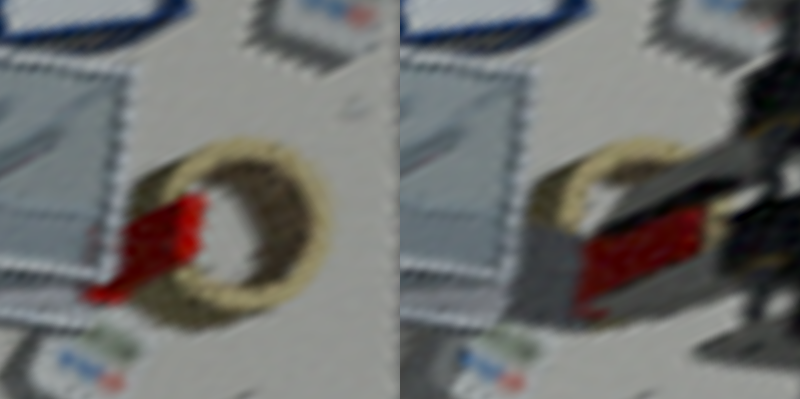

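Emit:
{"fn": "drive_tool", "kwargs": {
  "series": "0 0.004 0 0 0 0; 0 0.008 0 0 0 0; 0 0.008 0 0 0 0; 0 0.008 0 0 0 0",
  "newtons": 40
}}

```text
clock: 54.65
tool_pos: [0.5827, -0.3415, 0.1368]
eef_rot: [-0.012, 0.998, -0.06, -0.003]
contact_force: [-5.8, 23.2, 8.6]
gripper_width: 0.0335
```

Run:
```python
from h import *
o=manip.get_obs();print(o["tool_pos"])
for d in(.165,.14,.115,.110,.106): print(d,tubp(.15,-d),move(o,(*tubp(.1495,-d),.1365),YT))
```

```text
[ 0.58266621 -0.3414679   0.1368252 ]
0.165 [ 0.58372002 -0.34047825] 0.0004 -0.0011 0.0003 -1.3 0.4 0.7
0.14 [ 0.5870048  -0.31569498] 0.0007 -0.0261 0.0009 -1.3 0.4 0.7
0.115 [ 0.59028958 -0.29091172] 0.0011 -0.0511 0.0015 -1.3 0.4 0.7
0.11 [ 0.59094654 -0.28595506] 0.0011 -0.0561 0.0016 -1.3 0.4 0.7
0.106 [ 0.5914721  -0.28198974] 0.0012 -0.0601 0.0017 -1.3 0.4 0.7
```

Emit:
{"fn": "drive_tool", "kwargs": {
  "series": "0 -0.005 0 -1.3 0.4 0.7; 0 -0.015 0 -1.3 0.4 0.7; 0 -0.025 0.001 -1.3 0.4 0.7; 0.001 -0.035 0.001 -1.3 0.4 0.7; 0.001 -0.045 0.001 -1.3 0.4 0.7; 0.001 -0.052 0.0015 -1.3 0.4 0.7; 0.001 -0.056 0.0015 -1.3 0.4 0.7; 0.001 -0.06 0.0015 -1.3 0.4 0.7; 0.001 -0.06 0.0015 -1.3 0.4 0.7; 0.001 -0.06 0.0015 -1.3 0.4 0.7"
}}

```text
clock: 55.9
tool_pos: [0.5901, -0.2869, 0.1369]
eef_rot: [0.003, 0.998, -0.068, 0.0]
contact_force: [-2.6, -14.1, 2.3]
gripper_width: 0.0337
```

Emit:
{"fn": "drive_tool", "kwargs": {
  "series": "0 0 0 0 0 0; 0 0 0 0 0 0; 0 0 0 0 0 0; 0 0 -0.03 0 0 0; 0 0 -0.09 0 0 0; 0 0 -0.15 0 0 0; 0 0 -0.15 0 0 0",
  "gripper": 0.2
}}

```text
clock: 56.78
tool_pos: [0.5929, -0.2855, 0.2926]
eef_rot: [0.004, 0.998, -0.067, 0.005]
contact_force: [0.0, -0.8, 0.1]
gripper_width: 0.055
```

```bash
python3 v.py v2
cat > lid.py <<'E'
from h import *
T=manip.read_camera("top");S=manip.read_camera("scene");r=.0005
for n,cm in(("T",T),("S",S)):
    im=rect(cm,.005,.28,.62,.2,.56,r); mn=im.astype(int).min(2); sat=im.astype(int).max(2)-mn
    out=[]
    im2=rect(cm,.028,.28,.62,.2,.56,r); mk=(im2.max(2)<75).astype(np.uint8)
    cs,_=cv2.findContours(mk,cv2.RETR_EXTERNAL,cv2.CHAIN_APPROX_NONE)
    for k in cs:
        if 1500<cv2.contourArea(k)<6000:
            (cx,cy),(w,h),a=cv2.minAreaRect(k); print(n,"handle",(.62-cy*r).__round__(4),(.56-cx*r).__round__(4),round(w*r,4),round(h*r,4),round(a,1))
    cv2.imwrite(f"pics/lid_{n}.png",cv2.resize(im[:,:,::-1],None,fx=.7,fy=.7))
    # white plate: low saturation bright
    wm=((sat<14)&(mn>(np.percentile(mn,60)))).astype(np.uint8) if n=="T" else None
    if wm is not None:
        wm=cv2.morphologyEx(wm,cv2.MORPH_OPEN,np.ones((9,9)))
        cs,_=cv2.findContours(wm,cv2.RETR_EXTERNAL,cv2.CHAIN_APPROX_NONE); k=max(cs,key=cv2.contourArea);(cx,cy),(w,h),a=cv2.minAreaRect(k)
        print("plate",(.62-cy*r).__round__(4),(.56-cx*r).__round__(4),round(w*r,4),round(h*r,4),round(a,2))
E
python3 lid.py
```

```text
T handle 0.4618 0.3896 0.0122 0.0551 8.0
plate 0.4845 0.3343 0.271 0.2675 90.0
S handle 0.4591 0.3968 0.0166 0.0652 7.8
S handle 0.6162 0.3008 0.0075 0.1715 90.0
```

View pics/v2.png

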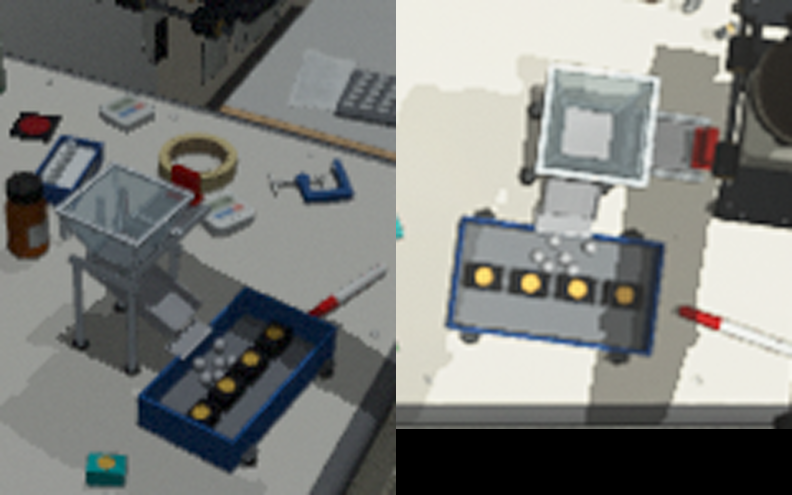

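View pics/lid_T.png

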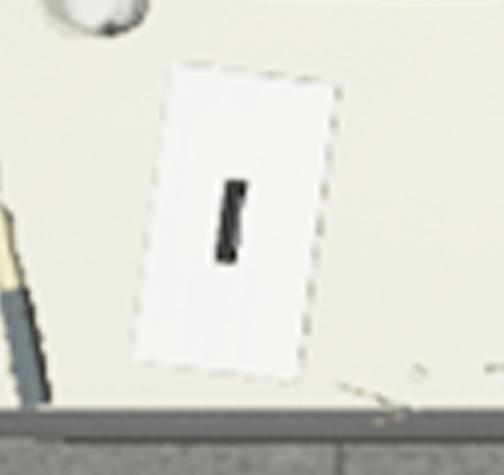

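Run:
```python
from h import *
o=manip.get_obs()
for z in(.25,): print(move(o,(.4645,.391,z),np.radians(82.2)))
print(move(o,(.50,0,.29),np.radians(30)))
```

```text
-0.2149 -0.6538 0.0323 0.2 0.3 -89.9
-0.1271 -0.2710 -0.0059 0.3 0.1 -37.7
```

Emit:
{"fn": "drive_tool", "kwargs": {
  "series": "-0.02 -0.05 0 0 0 -7; -0.05 -0.11 0 0 0 -15; -0.08 -0.17 0 0 0 -23; -0.1 -0.22 0 0 0 -31; -0.127 -0.271 0 0 0 -38; -0.14 -0.33 0 0 0 -46; -0.155 -0.39 0 0 0 -54; -0.17 -0.45 0 0 0 -62; -0.185 -0.51 0 0 0 -70; -0.2 -0.57 0.015 0 0 -78; -0.21 -0.62 0.03 0 0 -86; -0.215 -0.654 0.032 0.2 0.3 -90",
  "gripper": -0.1
}}

```text
clock: 58.48
tool_pos: [0.4625, 0.393, 0.2474]
eef_rot: [-0.001, 0.751, 0.66, -0.002]
contact_force: [0.8, -0.2, -0.4]
gripper_width: 0.0414
```

```bash
python3 - <<'E'
from h import *
T=manip.read_camera("top");S=manip.read_camera("scene")
cv2.imwrite("pics/t20.png",cv2.resize(T["img"][120:270,150:350],None,fx=3,fy=3)[:,:,::-1])
cv2.imwrite("pics/s20.png",cv2.resize(S["img"][170:370,170:370],None,fx=2.5,fy=2.5)[:,:,::-1])
im=rect(S,.166,.50,.70,-.42,-.2,.0005); i=im.astype(int); mk=((i[:,:,0]-i[:,:,1]>50)&(i[:,:,0]-i[:,:,2]>50)).astype(np.uint8)
cs,_=cv2.findContours(mk,cv2.RETR_EXTERNAL,cv2.CHAIN_APPROX_NONE)
for k in cs:
    if cv2.contourArea(k)>300: x,y,w,h=cv2.boundingRect(k);print("y",-.2-x*.0005,-.2-(x+w)*.0005,"x",.7-y*.0005,.7-(y+h)*.0005)
o=manip.get_obs();print(o["tool_pos"],np.degrees(yawof(o)))
E
python3 lid.py
```

```text
y -0.23750000000000002 -0.2985 x 0.604 0.5485
[0.46181359 0.3945768  0.24810668] 82.66751134125145
plate 0.534 0.3803 0.172 0.3595 90.0
S handle 0.4593 0.3962 0.0189 0.0656 5.6
```

View pics/t20.png

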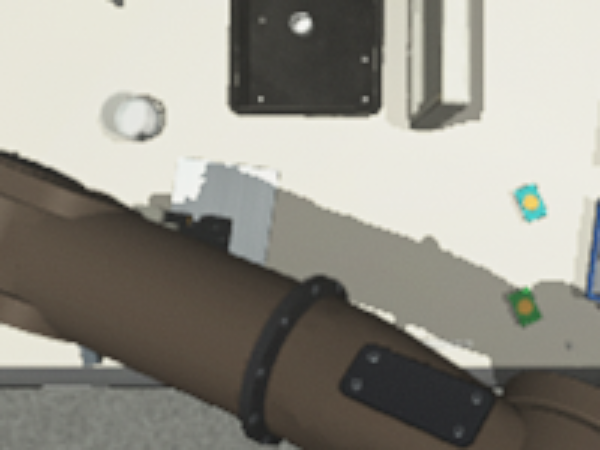

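View pics/s20.png

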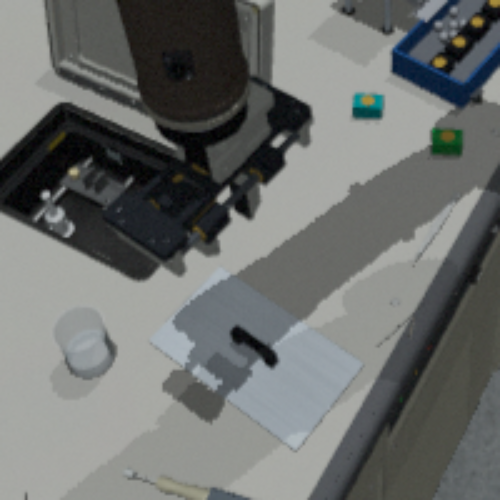

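Run:
```python
from h import *
o=manip.get_obs()
for z in(.05,.010): print(move(o,(.4645,.391,z),np.radians(82.2)))
```

```text
0.0004 0.0011 0.1988 -0.1 0.1 0.1
0.0004 0.0012 0.2388 -0.1 0.1 0.1
```

Emit:
{"fn": "drive_tool", "kwargs": {
  "series": "0 0.001 0.05 0 0 0; 0 0.001 0.11 0 0 0; 0 0.001 0.16 0 0 0; 0 0.001 0.2 0 0 0; 0 0.001 0.22 0 0 0; 0 0.001 0.232 0 0 0; 0 0.001 0.2385 0 0 0; 0 0.001 0.2385 0 0 0"
}}

```text
clock: 59.68
tool_pos: [0.4645, 0.3909, 0.011]
eef_rot: [-0.0, 0.753, 0.658, -0.001]
contact_force: [-0.1, -0.2, 0.7]
gripper_width: 0.0413
```

Emit:
{"fn": "drive_tool", "kwargs": {
  "series": "0 0 0 0 0 0; 0 0 0 0 0 0; 0 0 0 0 0 0; 0 0 0 0 0 0; 0 0 0 0 0 0; 0 0 0 0 0 0",
  "gripper": -1,
  "newtons": 50
}}

```text
clock: 60.42
tool_pos: [0.4647, 0.3912, 0.0112]
eef_rot: [-0.0, 0.753, 0.658, -0.0]
contact_force: [-0.2, -0.1, 3.0]
gripper_width: 0.0115
```

Run:
```python
from h import *
o=manip.get_obs();print(o["tool_pos"],np.degrees(yawof(o)),o["gripper_width"])
S=manip.read_camera("scene")
cv2.imwrite("pics/s21.png",cv2.resize(S["img"][220:370,200:350],None,fx=4,fy=4,interpolation=cv2.INTER_CUBIC)[:,:,::-1])
```

```text
[0.46467629 0.39124238 0.01124769] 82.28905216772601 0.01146594812782133
```

View pics/s21.png

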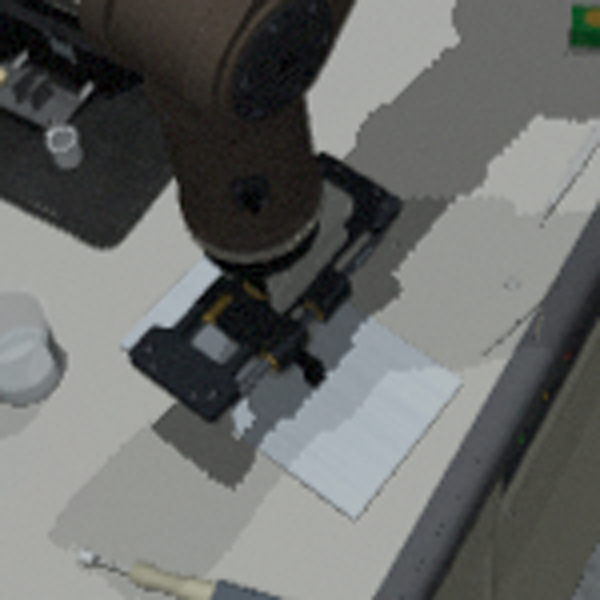

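Run:
```python
from h import *
o=manip.get_obs();y=YT
print(move(o,(.4647,.3912,.14),np.radians(82.3)))
print(move(o,(.43,.25,.14),np.radians(40)))
p=tubp(-.02,.25);print(p,move(o,(*p,.14),y))
p=tubp(-.003,0);print(p,move(o,(*p,.14),y));
```

```text
-0.0000 -0.0001 -0.1287 -0.1 -0.0 -0.0
-0.1446 -0.0155 -0.1287 -0.1 0.0 42.3
[0.46972122 0.09326047] -0.2946 0.0449 -0.1288 -0.1 0.0 89.8
[ 0.45372601 -0.15680583] -0.5445 0.0626 -0.1289 -0.1 0.0 89.8
```

Emit:
{"fn": "drive_tool", "kwargs": {
  "series": "0 0 -0.02 0 0 0; 0 0 -0.06 0 0 0; 0 0 -0.1 0 0 0; -0.02 0 -0.129 0 0 8; -0.06 -0.005 -0.129 0 0 17; -0.1 -0.01 -0.129 0 0 26; -0.13 -0.015 -0.129 0 0 35; -0.16 -0.015 -0.129 0 0 44; -0.19 0 -0.129 0 0 53; -0.22 0.02 -0.129 0 0 62; -0.25 0.03 -0.129 0 0 71; -0.27 0.04 -0.129 0 0 80"
}}

```text
clock: 61.98
tool_pos: [0.4679, 0.1167, 0.1409]
eef_rot: [0.0, 1.0, 0.017, -0.001]
contact_force: [0.9, -0.1, -2.1]
gripper_width: 0.0113
```

Run:
```python
from h import *
o=manip.get_obs();print(o["tool_pos"],np.degrees(yawof(o)),o["gripper_width"])
for a,b,z in((-.02,.25,.14),(-.01,.12,.14),(-.003,0,.14),(-.003,0,.075)):
  p=tubp(a,b);print(p,move(o,(*p,z),YT))
S=manip.read_camera("scene")
cv2.imwrite("pics/s22.png",cv2.resize(S["img"][100:340,200:420],None,fx=2.6,fy=2.4,interpolation=cv2.INTER_CUBIC)[:,:,::-1])
```

```text
[0.46787585 0.11671656 0.1408597 ] 1.9426377763653027 0.011319004229394134
[0.46972122 0.09326047] 0.0011 0.0235 0.0009 0.0 0.1 9.5
[ 0.46255366 -0.03692642] -0.0105 0.1534 0.0009 0.0 0.1 9.5
[ 0.45372601 -0.15680583] -0.0234 0.2729 0.0009 0.0 0.1 9.5
[ 0.45372601 -0.15680583] -0.0233 0.2729 0.0659 0.0 0.1 9.5
```

View pics/s22.png

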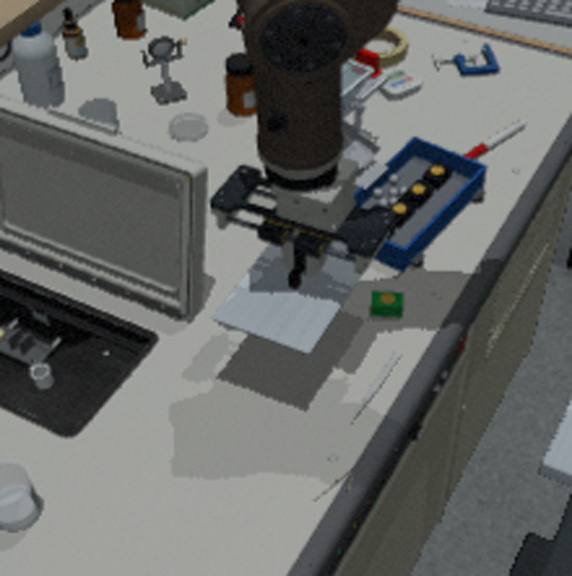

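Emit:
{"fn": "drive_tool", "kwargs": {
  "series": "0.001 0.01 0 0 0 5; 0.001 0.0235 0 0 0 9.5; -0.004 0.07 0.001 0 0 9.5; -0.008 0.11 0.001 0 0 9.5; -0.0105 0.153 0.001 0 0 9.5; -0.016 0.2 0.001 0 0 9.5; -0.02 0.24 0.001 0 0 9.5; -0.0234 0.268 0.001 0 0.1 9.5; -0.0234 0.273 0.015 0 0.1 9.5; -0.0234 0.273 0.035 0 0.1 9.5; -0.0234 0.273 0.055 0 0.1 9.5; -0.0234 0.273 0.065 0 0.1 9.5"
}}

```text
clock: 63.52
tool_pos: [0.4513, -0.1582, 0.0753]
eef_rot: [0.0, 0.998, -0.07, -0.0]
contact_force: [-0.3, 0.4, -2.5]
gripper_width: 0.0113
```

Emit:
{"fn": "drive_tool", "kwargs": {
  "series": "0 0 0 0 0 0; 0 0 0 0 0 0"
}}

```text
clock: 63.78
tool_pos: [0.4517, -0.1577, 0.0757]
eef_rot: [0.0, 0.998, -0.07, -0.0]
contact_force: [-0.7, -0.5, -2.6]
gripper_width: 0.0114
```

```bash
python3 v.py v3
python3 - <<'E'
from h import *
o=manip.get_obs();print(o["tool_pos"],np.degrees(yawof(o)),o["gripper_width"],o["contact_force"])
for a,b,z in((-.003,0,.0615),):
  p=tubp(a,b);print(p,move(o,(*p,z),YT))
E
```

```text
[ 0.45180176 -0.15811803  0.07590044] -8.035811961975657 0.01122969851093815 [ 1.70488133 -0.39133147 -1.45188659]
[ 0.45372601 -0.15680583] 0.0017 -0.0016 0.0144 0.1 -0.0 -0.5
```

View pics/v3.png

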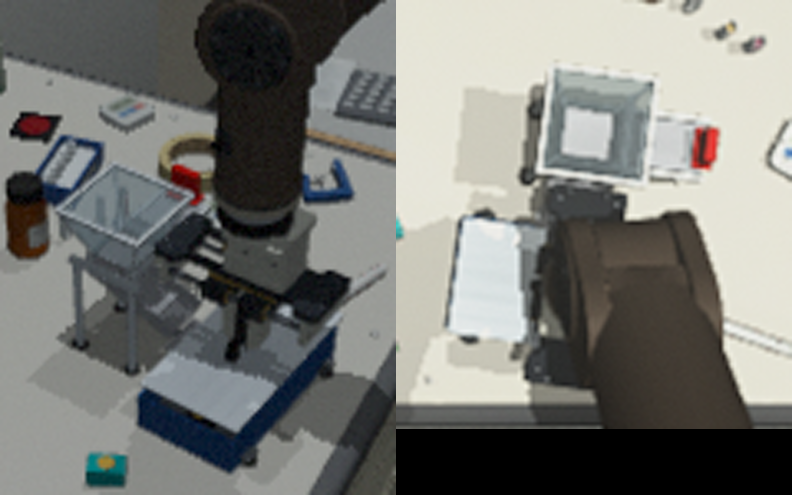

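```bash
cat > le.py <<'E'
from h import *
T=manip.read_camera("top");o=manip.get_obs();import sys
z=o["tool_pos"][2]-.0112+.005 if len(sys.argv)<2 else float(sys.argv[1])
TT=TUB-np.array([.003,0])  # T-camera frame tub centre
c,s=np.cos(YT),np.sin(YT);R=np.array([[c,-s],[s,c]])
def smp(p):
    q=TT+p@R.T; px=proj(T,np.c_[q,np.full(len(q),z)]).astype(np.float32)
    return cv2.remap(T["img"],px[None,:,0],px[None,:,1],cv2.INTER_LINEAR)[0].astype(float)
def edge(p0,n,span=.02):
    t=np.arange(-span,span,.0005); v=smp(p0+t[:,None]*n); return t,v
def fit(lab,pts,n):
    for p in pts:
        t,v=edge(np.array(p),np.array(n)); m=v.mean(1); g=np.abs(np.gradient(np.convolve(np.pad(m,3,mode="edge"),np.ones(7)/7,"valid"))); i=g.argmax()
        print(lab,p,"edge at %+.1f mm"%(t[i]*1000),"lum in/out",m[:8].mean().round(),m[-8:].mean().round())
fit("+y",[(-.04,.1075),(-.02,.1075),(0,.1075),(.02,.1075),(.04,.1075)],(0,1.))
fit("front",[(-.06,.09),(-.06,.07),(-.06,.05)],(-1.,0))
fit("rear",[(.06,.09),(.06,.07),(.06,.055)],(1.,0))
if len(sys.argv)>1: fit("-y",[(-.04,-.1075),(-.02,-.1075),(0,-.1075),(.02,-.1075),(.04,-.1075)],(0,-1.)); fit("front",[(-.06,-.09),(-.06,-.05)],(-1.,0));fit("rear",[(.06,-.09),(.06,-.06)],(1.,0))
E
python3 le.py
```

```text
+y (-0.04, 0.1075) edge at +5.5 mm lum in/out 228.0 197.0
+y (-0.02, 0.1075) edge at +0.5 mm lum in/out 223.0 196.0
+y (0, 0.1075) edge at +0.0 mm lum in/out 222.0 197.0
+y (0.02, 0.1075) edge at -1.0 mm lum in/out 225.0 197.0
+y (0.04, 0.1075) edge at -1.5 mm lum in/out 224.0 198.0
front (-0.06, 0.09) edge at +4.5 mm lum in/out 227.0 195.0
front (-0.06, 0.07) edge at +5.5 mm lum in/out 225.0 193.0
front (-0.06, 0.05) edge at +2.5 mm lum in/out 224.0 193.0
rear (0.06, 0.09) edge at -2.0 mm lum in/out 224.0 199.0
rear (0.06, 0.07) edge at +1.0 mm lum in/out 234.0 198.0
rear (0.06, 0.055) edge at -4.5 mm lum in/out 221.0 199.0
```

Emit:
{"fn": "drive_tool", "kwargs": {
  "series": "0.002 -0.001 0.003 0 0 -1.2; 0.0025 -0.001 0.007 0 0 -1.2; 0.0025 -0.001 0.011 0 0 -1.2; 0.0025 -0.001 0.014 0 0 -1.2; 0.0025 -0.001 0.0155 0 0 -1.2; 0.0025 -0.001 0.0155 0 0 -1.2"
}}

```text
clock: 64.68
tool_pos: [0.4543, -0.1575, 0.0602]
eef_rot: [0.0, 0.998, -0.06, 0.0]
contact_force: [-0.9, -0.3, -2.8]
gripper_width: 0.0112
```

Emit:
{"fn": "drive_tool", "kwargs": {
  "series": "0 0 0.001 0 0 0; 0 0 0.0015 0 0 0; 0 0 0.0015 0 0 0"
}}

```text
clock: 65.05
tool_pos: [0.4544, -0.1576, 0.0592]
eef_rot: [0.001, 0.998, -0.06, 0.0]
contact_force: [-1.4, -0.0, 4.9]
gripper_width: 0.0113
```

Emit:
{"fn": "drive_tool", "kwargs": {
  "series": "0 0 0 0 0 0; 0 0 0 0 0 0; 0 0 0 0 0 0; 0 0 0 0 0 0",
  "gripper": -0.3
}}

```text
clock: 65.55
tool_pos: [0.4544, -0.1576, 0.0591]
eef_rot: [0.001, 0.998, -0.06, 0.0]
contact_force: [0.7, -0.8, -0.3]
gripper_width: 0.0318
```

Emit:
{"fn": "drive_tool", "kwargs": {
  "series": "0 0 -0.01 0 0 0; 0 0 -0.03 0 0 0; 0 0 -0.07 0 0 0; 0 0 -0.12 0 0 0; 0 -0.05 -0.16 0 0 0; 0 -0.11 -0.16 0 0 0; 0 -0.17 -0.16 0 0 0; 0 -0.23 -0.16 0 0 0; 0 -0.29 -0.16 0 0 0; 0 -0.32 -0.16 0 0 0; 0 -0.32 -0.16 0 0 0"
}}

```text
clock: 66.92
tool_pos: [0.4921, 0.1634, 0.2194]
eef_rot: [-0.0, 0.998, -0.057, 0.0]
contact_force: [-0.3, 0.3, -0.4]
gripper_width: 0.032
```

```bash
python3 v.py v4; python3 le.py .053
python3 - <<'E'
from h import *
T=manip.read_camera("top");S=manip.read_camera("scene")
r=.0005
im=rect(T,.076,.38,.53,-.25,-.07,r);mk=(im.max(2)<75).astype(np.uint8)
cs,_=cv2.findContours(mk,cv2.RETR_EXTERNAL,cv2.CHAIN_APPROX_NONE);k=max(cs,key=cv2.contourArea);(cx,cy),(w,h),a=cv2.minAreaRect(k)
print("handle T",.53-cy*r,-.07-cx*r,w*r,h*r,a,"expect",TUB-[.003,0])
im=rect(S,.166,.50,.70,-.42,-.2,.0005); i=im.astype(int); mk=((i[:,:,0]-i[:,:,1]>50)&(i[:,:,0]-i[:,:,2]>50)).astype(np.uint8)
cs,_=cv2.findContours(mk,cv2.RETR_EXTERNAL,cv2.CHAIN_APPROX_NONE)
for k in cs:
    if cv2.contourArea(k)>300: x,y,w,h=cv2.boundingRect(k);print("gate y",-.2-x*.0005,-.2-(x+w)*.0005)
print(manip.get_obs()["tool_pos"])
E
```

```text
+y (-0.04, 0.1075) edge at +4.5 mm lum in/out 233.0 200.0
+y (-0.02, 0.1075) edge at +0.0 mm lum in/out 234.0 200.0
+y (0, 0.1075) edge at +2.0 mm lum in/out 234.0 195.0
+y (0.02, 0.1075) edge at +5.5 mm lum in/out 235.0 198.0
+y (0.04, 0.1075) edge at +0.5 mm lum in/out 234.0 196.0
front (-0.06, 0.09) edge at +9.0 mm lum in/out 233.0 224.0
front (-0.06, 0.07) edge at +2.0 mm lum in/out 234.0 223.0
front (-0.06, 0.05) edge at +0.0 mm lum in/out 234.0 223.0
rear (0.06, 0.09) edge at +6.5 mm lum in/out 234.0 226.0
rear (0.06, 0.07) edge at +2.0 mm lum in/out 234.0 225.0
rear (0.06, 0.055) edge at -3.5 mm lum in/out 235.0 199.0
-y (-0.04, -0.1075) edge at -1.5 mm lum in/out 234.0 224.0
-y (-0.02, -0.1075) edge at -1.0 mm lum in/out 234.0 225.0
-y (0, -0.1075) edge at -3.0 mm lum in/out 234.0 227.0
-y (0.02, -0.1075) edge at -2.5 mm lum in/out 234.0 225.0
-y (0.04, -0.1075) edge at -4.5 mm lum in/out 235.0 225.0
front (-0.06, -0.09) edge at -1.5 mm lum in/out 234.0 224.0
front (-0.06, -0.05) edge at +0.0 mm lum in/out 234.0 223.0
rear (0.06, -0.09) edge at +2.5 mm lum in/out 234.0 225.0
rear (0.06, -0.06) edge at -1.5 mm lum in/out 234.0 225.0
handle T 0.4522714309692383 -0.15506917572021484 0.05848258972167969 0.009387156486511231 7.556344032287598 expect [ 0.4537 -0.1572]
gate y -0.23750000000000002 -0.2985
[0.49266603 0.15872779 0.21886154]
```

View pics/v4.png

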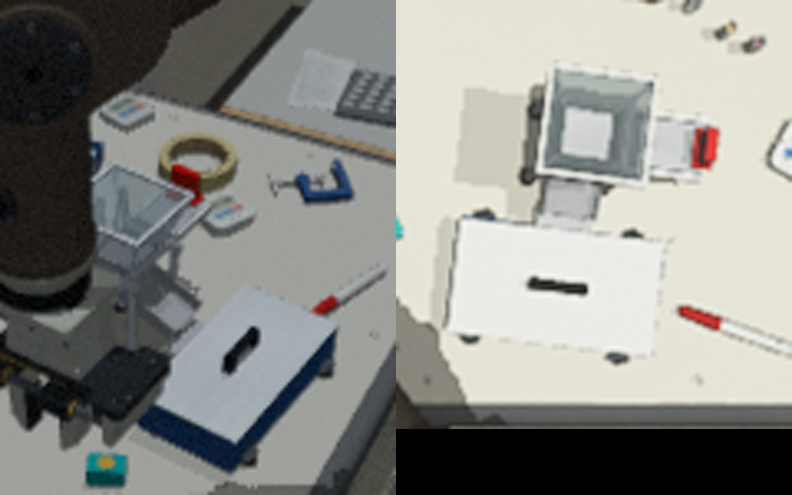

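Run:
```python
from bench import manip
print(manip.sign_off()); o=manip.get_obs(); print(o["clock"],o["contact_force"])
```

```text
the job is handed in; nothing more can be done
None
the job is handed in; nothing more can be done
```

The job is handed in, and by my last checks every step was met; the sign-off itself gives no verdict.

- **Specimens:** All four black blocks are seated flat, brass face up. The first one went in leaning. I nudged it off the pocket's lip and re-checked it. In the last check, made before the gate was pulled, both cameras agreed within about 2 mm on all four brass inlays at seated height.
- **Balls and gate:** I counted six balls in the tub after the gate was opened. The gate stopped after only 50.5 mm of pulling, but pushing it shut took a full 55 mm to the stop. That matches the pictures, where the handle now sits about 5 mm further in than at the start. The gate therefore seems to have started about 5 mm open, and it is now shut.
- **Lid:** It lies flat on the rim. Its handle centre is about 2.5 mm from the target and the handle is square to the tub in the top view. My check of the lid's edges was too noisy to confirm this, with scatter of several millimetres, so I relied on the handle.
- **Calibration:** The top camera read about 3 mm low in x against the arm, more than the stated 2 mm. I corrected for this after the first block.
- **Forces:** One press on the first block reached about 43 N at the wrist, and I backed off. I took this as the block jamming in the pocket, but contact between the gripper's body and the chute cannot be ruled out.
- **Bystanders:** I did not touch the marker, tweezers, beaker or the green and turquoise blocks. I took no separate measurement of them at the end.

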